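Load the sight-glass dryer, close it up and start it

TASK

Draw every rinsed sight glass up out of the draining rack and stand it upright in a bay of the dryer, fully down, one glass to a bay. When all of them are in, shut the lid, then swing the clamp fully down over it, and then press the start button on the control box fully in and let it spring back. Do not start the dryer before it is shut and clamped, do not let a glass fall over, and leave the bottles, jar and beaker standing where they are.

Things in the scene. Friction and masses are not known exactly. Their poses are not given: they have to be found in the camera images.
- glass1: clear greenish sight glass with an aluminium strip along its top edge: a rectangular plate 100 mm long (own x), 8 mm thick (own y), 90 mm tall (own z); all five are alike and some may be absent. Origin: centre of its underside. Starts upright in a slot of the rack; 0.13 to 0.25 kg
- glass2: clear greenish sight glass with an aluminium strip along its top edge: a rectangular plate 100 mm long (own x), 8 mm thick (own y), 90 mm tall (own z); all five are alike and some may be absent. Origin: centre of its underside. Starts upright in a slot of the rack; 0.13 to 0.25 kg
- glass3: clear greenish sight glass with an aluminium strip along its top edge: a rectangular plate 100 mm long (own x), 8 mm thick (own y), 90 mm tall (own z); all five are alike and some may be absent. Origin: centre of its underside. Starts upright in a slot of the rack; 0.13 to 0.25 kg
- glass4: clear greenish sight glass with an aluminium strip along its top edge: a rectangular plate 100 mm long (own x), 8 mm thick (own y), 90 mm tall (own z); all five are alike and some may be absent. Origin: centre of its underside. Starts upright in a slot of the rack; 0.13 to 0.25 kg
- glass5: clear greenish sight glass with an aluminium strip along its top edge: a rectangular plate 100 mm long (own x), 8 mm thick (own y), 90 mm tall (own z); all five are alike and some may be absent. Origin: centre of its underside. Starts upright in a slot of the rack; 0.13 to 0.25 kg
- rack: fixed grey plastic draining rack, 120 x 200 mm (own x, y), origin at the centre of its underside. Five slots run along its x, at y = -80, -40, 0, 40, 80 mm; slot floor at z = 8 mm, slot 10 mm wide, between 80 mm long ridges with 45 degree roofs whose crests reach z = 49 mm, so that a glass stands out of them and is drawn straight up
- dryer: fixed white plate dryer, an open-topped chamber 132 x 196 x 110 mm (own x, y, z) with 6 mm walls; origin at the centre of its underside, own -x faces the robot. A glass standing in a bay has its top at z = 96 mm, 14 mm below the rim, and may lean up to 0.12 rad
- bays (a point): centre of the dryer's inner floor, at z = 6 mm of the dryer. Four bays run along the dryer's x, centred at y = -60, -20, 20, 60 mm; each is 120 mm long and 12 mm wide, between steel ridges with 45 degree roofs that guide a glass in (straight flanks up to z = 42 mm, crests at z = 56 mm of the dryer)
- lid (a joint): angle of the dryer's lid, rad: 0 = shut on the rim, about 1.6 to 1.85 = standing open beyond the far side. Stiff hinge (about 0.25 N m) that stays where it is left; the lid weighs 0.25 kg
- lid_hinge (a point): centre of the lid's hinge line, at x = 66 mm, z = 110 mm of the dryer, parallel to the dryer's y. The lid is a slab 132 mm long, 196 mm wide, 10 mm thick; shut, it reaches from the hinge towards the robot. A black bar handle 56 mm long (along y, 10 mm thick) stands on its outer face 108 mm from the hinge, mid-width, 36 mm proud
- lid_edge (a point): middle of the lid's free edge, outer face, 132 mm from the hinge
- clamp (a joint): angle of the dryer's hold-down clamp, rad: 0 = down, lying level over the shut lid; about 1.75 to 2.1 = thrown back up and outward, towards the robot. Its friction (about 0.12 N m) holds it where it is left
- clamp_hinge (a point): clamp's hinge, at x = -82 mm, y = 70 mm, z = 130 mm of the dryer, axis along the dryer's y. The clamp is a steel bar 24 mm wide, 12 mm thick, reaching 60 mm from the hinge; down, it points along the dryer's +x
- clamp_tip (a point): free end of the clamp bar, mid-thickness
- console: white control box of the dryer, 90 x 80 mm, 60 mm tall, 1.5 kg, loose on rubber feet; origin at the centre of its underside. A round black start button, 32 mm across, in a dark collar, stands on its top
- start (a joint): travel of the start button, m: 0 = up, 0.008 = fully down. A spring returns it; fully down takes 5 N
- start_top (a point): centre of the start button's top face, 84 mm above the bench when up
- bottle_tall: tall amber bottle with black cap, 66 mm diameter, 200 mm tall; a bystander; origin at the centre of its underside
- beaker: open glass beaker, 64 mm diameter, 85 mm tall; a bystander; origin at the centre of its underside
- jar: amber jar, 60 mm diameter, 85 mm tall; a bystander; origin at the centre of its underside

How it is judged (in metres and radians):
On the way, in this order (a step that is already met when the one before it is completed fails the run):
1. every glass stands in a bay of the dryer, let go (z of glass1 in the frame of dryer between 0.002 and 0.013 m and x of glass1 in the frame of dryer between -0.016 and 0.016 m and y of glass1 in the frame of dryer between -0.07 and 0.07 m and angle between each of glass1, glass2, glass3, glass4, glass5's own z axis and vertical below 0.2 rad and z of glass2 in the frame of dryer between 0.002 and 0.013 m and x of glass2 in the frame of dryer between -0.016 and 0.016 m and y of glass2 in the frame of dryer between -0.07 and 0.07 m and z of glass3 in the frame of dryer between 0.002 and 0.013 m and x of glass3 in the frame of dryer between -0.016 and 0.016 m and y of glass3 in the frame of dryer between -0.07 and 0.07 m and z of glass4 in the frame of dryer between 0.002 and 0.013 m and x of glass4 in the frame of dryer between -0.016 and 0.016 m and y of glass4 in the frame of dryer between -0.07 and 0.07 m and z of glass5 in the frame of dryer between 0.002 and 0.013 m and x of glass5 in the frame of dryer between -0.016 and 0.016 m and y of glass5 in the frame of dryer between -0.07 and 0.07 m and contact force between the fingers and glass1 below 0.5 N and contact force between the fingers and glass2 below 0.5 N and contact force between the fingers and glass3 below 0.5 N and contact force between the fingers and glass4 below 0.5 N and contact force between the fingers and glass5 below 0.5 N), for 0.2 s.
2. the lid is shut (value of joint lid below 0.04 rad and z of glass1 in the frame of dryer between 0.002 and 0.013 m and x of glass1 in the frame of dryer between -0.016 and 0.016 m and y of glass1 in the frame of dryer between -0.07 and 0.07 m and angle between each of glass1, glass2, glass3, glass4, glass5's own z axis and vertical below 0.2 rad and z of glass2 in the frame of dryer between 0.002 and 0.013 m and x of glass2 in the frame of dryer between -0.016 and 0.016 m and y of glass2 in the frame of dryer between -0.07 and 0.07 m and z of glass3 in the frame of dryer between 0.002 and 0.013 m and x of glass3 in the frame of dryer between -0.016 and 0.016 m and y of glass3 in the frame of dryer between -0.07 and 0.07 m and z of glass4 in the frame of dryer between 0.002 and 0.013 m and x of glass4 in the frame of dryer between -0.016 and 0.016 m and y of glass4 in the frame of dryer between -0.07 and 0.07 m and z of glass5 in the frame of dryer between 0.002 and 0.013 m and x of glass5 in the frame of dryer between -0.016 and 0.016 m and y of glass5 in the frame of dryer between -0.07 and 0.07 m), for 0.2 s.
3. the clamp is down over the shut lid (value of joint lid below 0.04 rad and value of joint clamp below 0.08 rad), for 0.2 s.
4. the start button is pressed fully in (all of step 3 and value of joint start above 0.0065 m), for 0.03 s.
At the end, for the whole second after the job is handed in: each glass present rests on a bay floor (within 7 mm of its height, 16 mm lengthwise, lean under 0.2 rad); lid under 0.04 rad, clamp under 0.08 rad; start button, once pressed over 6.5 mm, is up (under 2 mm) and untouched, its box upright (all of step 3 and z of glass1 in the frame of dryer between 0.002 and 0.013 m and x of glass1 in the frame of dryer between -0.016 and 0.016 m and y of glass1 in the frame of dryer between -0.07 and 0.07 m and angle between each of glass1, glass2, glass3, glass4, glass5, console's own z axis and vertical below 0.2 rad and z of glass2 in the frame of dryer between 0.002 and 0.013 m and x of glass2 in the frame of dryer between -0.016 and 0.016 m and y of glass2 in the frame of dryer between -0.07 and 0.07 m and z of glass3 in the frame of dryer between 0.002 and 0.013 m and x of glass3 in the frame of dryer between -0.016 and 0.016 m and y of glass3 in the frame of dryer between -0.07 and 0.07 m and z of glass4 in the frame of dryer between 0.002 and 0.013 m and x of glass4 in the frame of dryer between -0.016 and 0.016 m and y of glass4 in the frame of dryer between -0.07 and 0.07 m and z of glass5 in the frame of dryer between 0.002 and 0.013 m and x of glass5 in the frame of dryer between -0.016 and 0.016 m and y of glass5 in the frame of dryer between -0.07 and 0.07 m and linear speed of each of glass1, glass2, glass3, glass4, glass5 below 0.02 m/s and value of joint start below 0.002 m and contact force between the fingers and console below 0.5 N).
It fails at once if the start button is pressed before the lid is shut and the clamp is down (value of joint start above 0.0065 m and (value of joint lid above 0.1 rad or value of joint clamp above 0.2 rad)).
It fails at once if a glass falls over (angle between any of glass1, glass2, glass3, glass4, glass5's own z axis and vertical above 0.9 rad).
It fails at once if the tall bottle, the jar or the beaker is knocked over or shoved away (angle between any of bottle_tall, beaker, jar's own z axis and vertical above 0.5 rad or distance of any of bottle_tall, beaker, jar from where it was at the start of the episode above 0.05 m).
Of glass1, glass2, glass3, glass4, glass5 only 3 to 4 are there at a start; the rules pass over those that are not, and their reading is None.
At some moment in a run one of console may be knocked a few centimetres aside while the robot is not near it.
It also fails if it takes over 200 s, if anything falls off the work surface, if the arm or the gripper's body presses on something with over 40 N, if the wrist force passes 120 N, or if a joint passes its speed limit or range.

ROBOT

A 7-joint arm with a two-finger parallel gripper is mounted at the origin on the work surface. World frame = base frame: x ahead of the robot, y to its left, z up, the work surface at z = 0. Lengths are in mm, angles in rad, forces in N, time in s.
With the tool pointing down it reaches from about 425 to 975 mm from the base axis. Payload 16.7 kg.
Tool frame: the origin (TCP) lies between the finger pads; the fingertips stand 25 mm ahead of it and the grasp point (between the pads) lies 6 mm ahead of it; z points along the fingers, y is the line along which they close (so a half turn about z gives the same grasp; the last joint's range is limited). The gripper opens to 85 mm and grips with 20 to 120 N. Pads are 22 mm wide; open, the fingers measure 114 mm over their backs; the gripper's body (76 mm by 85 mm) begins 54 mm behind the grasp point. The pads swing forward as they close: fully open they stand 13 mm farther back than shut.
Start: joints at [1.052, 0.426, 0.074, 1.606, -0.034, 1.111, -0.067], TCP at [243.302, -629.587, 231.402] pointing down, gripper open.
Joint ranges: [-2.85, 2.85], [-0.5, 2.14], [-1.23, 1.37], [0.21, 2.46], [-1.02, 4.16], [0.16, 2.05], [-2.73, 2.73]. Speed limits (rad/s): [1.89, 1.89, 2.39, 2.39, 3.01, 3.01, 3.01].

INTERFACE

Orientations are given as [roll, pitch, yaw] about the fixed x, y, z axes, in that order (R = Rz(yaw) Ry(pitch) Rx(roll)).
In Python, from workcell import bot, viewer gives the robot as it stands. The module is installed in compiled form; this text tells all that it offers.
- The arm moves only by the tool send_rows, never from a script. Its argument "moves" is a list of rows, each an object of numbers: "hand": the opening, from -1 (shut) to 1 (fully open); "x", "y", "z": the shift along the tool's x, y, z in cm; "twist": the turn about the tool's z in degrees. In form: [{"hand": .., "x": .., "y": .., "z": .., "twist": ..}, ...]. A call has 1 to 10 rows; each row is the pose to reach, as a shift and turn from the pose commanded when the call began, along the tool's axes at that moment; what a row does not reach only later rows make up. A row lasts 1/10 s, in which the tool goes at most 50 mm and 8.59 degrees, less where a joint would pass 70% of its speed; a pose out of reach is approached as far as the arm can. A call with a gripper value outside its range is refused whole. The fingers move at their own pace and stop on an object; "force" is the grip in N (left out, the last holds). Time passes only in rows, so rows that repeat a pose let the fingers close. It gives the time, the measured TCP pose, the force, the opening and the grip force at its end, in the units of the state.
- bot.get_obs(): the state, without advancing time (a new reading comes with each control period).
- viewer.get_image(name): name is "scene" or "top"; returns the picture (420x560x3 uint8, red, green, blue); there is no depth.
- viewer.camera_params(name): a dict with "fx", "fy", "cx", "cy" (pixels), "position" and "rotation" of the camera in the world. Camera axes: x right, y down, z forward; pixel columns grow to the right and rows downward; lengths in mm; the calibration is good to about 2 mm. A picture is of the moment at which its call begins. camera_params takes no time and is no camera call.
- bot.job_done(): hands the job in; it is judged then, once.
The state is a dict: "time_s": time; "joint_pos": joint angles; "joint_velocities": joint speeds; "joint_torque": joint torques, N m; "position": TCP position; "eef_rot": TCP orientation; "ft_force": force on the tool from outside, world axes, zero at the start; "moment": the same for the moment, N m; "opening": opening from 0.0 (shut) to 1.0 (fully open); "finger_force": force on a finger pad.
Only numpy, scipy, OpenCV 4.12 (cv2) and the standard library are available. Lean on these libraries where they do the work, as an engineer would, in place of code of your own. Each camera call takes 0.05 s, during which the arm holds its last target. There are 200 camera calls.

## Working session

There is one attempt and no reset: what is moved stays moved. The work goes in short steps, Python scripts to look and compute and a tool call to move; the robot and the scene stay as the last step left them, time stands still between calls to the robot, and variables do not carry over. Pictures are saved under pics/ and viewed, at most 17 in all, crops included, and the job is handed in when it is done.

Besides the shell and the picture viewer there is one more tool, called after ">>>" by a JSON object that holds its "fn" and its "kwargs". send_rows: Moves the arm, as the interface text tells. Its arguments: {"type":"object","properties":{"moves":{"type":"array"},"force":{"type":"number"}},"required":["moves"]}

```bash
mkdir -p pics; python3 - <<'E'
from workcell import bot, viewer
import cv2
for n in("scene","top"):
    im=viewer.get_image(n); cv2.imwrite(f"pics/{n}0.png",im[:,:,::-1])
    p=viewer.camera_params(n); print(n,p)
print(bot.get_obs())
E
```

```text
scene {'fx': 422.95577573659915, 'fy': 422.95577573659915, 'cx': 273.558614787443, 'cy': 206.2834565680512, 'position': array([1061.31049694,   34.53802395,  876.80165598]), 'rotation': array([-2.56934659,  0.01493009,  1.63531116])}
top {'fx': 399.44810876505545, 'fy': 399.44810876505545, 'cx': 284.2671621135314, 'cy': 205.99646039189935, 'position': array([ 453.79963549,  -15.97794019, 1157.82540081]), 'rotation': array([-3.02934802,  0.01206455, -1.59425514])}
{'time_s': 0.1, 'joint_pos': array([ 1.05249419,  0.42667934,  0.07384457,  1.6065462 , -0.0341064 ,
        1.11080596, -0.06709813]), 'joint_velocities': array([ 0.00058016, -0.00284424,  0.00029796, -0.00258184,  0.00142931,
       -0.00049141, -0.00057723]), 'joint_torque': array([ 9.04290180e-03, -9.51528955e+01,  3.77178669e+00, -4.64397740e+01,
        1.96162501e-02,  6.51688169e-03,  3.83170470e-05]), 'position': array([ 243.18378413, -629.27141213,  230.77236846]), 'eef_rot': array([-3.14041516e+00,  7.44656640e-05,  3.68777148e-01]), 'ft_force': array([ 0.66736837, -0.02076016,  0.22528193]), 'moment': array([-0.04986117,  0.0308133 , -0.01508918]), 'finger_force': 0.0, 'opening': 0.9985461123716949}
```

View pics/scene0.png

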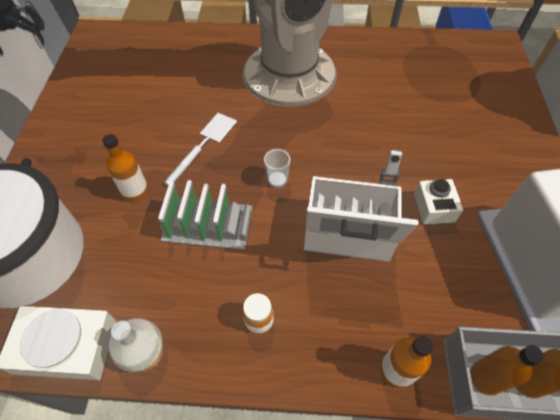

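View pics/top0.png

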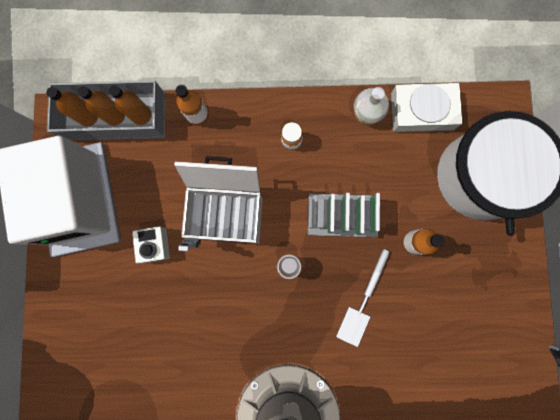

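The scene shows four glasses in the rack (strips in the top image at about x=333, 347, 362, 378, y=213). The dryer is at (222,213) with its lid open at the far side, the clamp at (188,243) and the console at (149,247). The beaker is at (289,266), between the robot and the rack.

```bash
cat > h.py <<'E'
import numpy as np, cv2
from scipy.spatial.transform import Rotation as Ro
from workcell import bot, viewer
P={n:viewer.camera_params(n) for n in("scene","top")}
R={n:Ro.from_euler('xyz',P[n]['rotation']).as_matrix() for n in P}
def proj(n,p):
    c=(np.atleast_2d(p)-P[n]['position'])@R[n]; q=P[n]
    return np.c_[q['fx']*c[:,0]/c[:,2]+q['cx'],q['fy']*c[:,1]/c[:,2]+q['cy']]
def ray(n,uv):
    q=P[n];uv=np.atleast_2d(np.asarray(uv,float))
    return np.c_[(uv[:,0]-q['cx'])/q['fx'],(uv[:,1]-q['cy'])/q['fy'],np.ones(len(uv))]@R[n].T
def onz(n,uv,z):
    d=ray(n,uv);o=P[n]['position'];return o+d*((z-o[2])/d[:,2])[:,None]
def tri(a,b):
    da,db=ray('scene',a)[0],ray('top',b)[0];oa,ob=P['scene']['position'],P['top']['position']
    s=np.linalg.lstsq(np.c_[da,-db],ob-oa,rcond=None)[0]
    return (oa+s[0]*da+ob+s[1]*db)/2, np.linalg.norm(oa+s[0]*da-ob-s[1]*db)
def crop(n,im,x0,x1,y0,y1,k,f):
    c=cv2.resize(im[y0:y1,x0:x1,::-1],None,fx=k,fy=k,interpolation=cv2.INTER_CUBIC)
    for x in range((x0//10+1)*10,x1,10): cv2.putText(c,str(x),(int((x-x0+.5)*k)-8,8),0,.3,(0,0,255),1); cv2.line(c,(int((x-x0+.5)*k),10),(int((x-x0+.5)*k),14),(0,0,255),1)
    for y in range((y0//10+1)*10,y1,10): cv2.putText(c,str(y)+'-',(0,int((y-y0+.5)*k)+3),0,.3,(0,0,255),1)
    cv2.imwrite(f,c)
E
python3 - <<'E'
from h import *
print(proj('top',[0,0,0]),proj('top',[500,-200,0]),proj('scene',[500,-200,0]))
t=cv2.imread('pics/top0.png')[:,:,::-1];s=cv2.imread('pics/scene0.png')[:,:,::-1]
crop('top',t,125,395,150,285,2.9,'pics/tc.png')
crop('scene',s,150,470,130,265,2.45,'pics/sc.png')
for nm,im,box in(('top',t,(300,390,180,245)),):
    x0,x1,y0,y1=box;sub=im[y0:y1,x0:x1].astype(int)
    m=((sub.min(2)>170)).astype('uint8')
    k,l,st,c=cv2.connectedComponentsWithStats(m)
    for i in range(1,k):
        if st[i,4]>30:
            pts=np.argwhere(l==i)[:,::-1].astype(np.float32)
            r=cv2.minAreaRect(pts); b=cv2.boxPoints(r)+[x0,y0]
            w=onz('top',b,98)[:,:2];ce=onz('top',[r[0][0]+x0,r[0][1]+y0],98)[0]
            print(st[i],np.round(ce,1),r[1],np.round(w,0).tolist())
E
```

```text
[[287.40552627 416.99789681]] [[352.40745198 233.42805854]] [[199.21175612 203.36085901]]
[ 46  13   4  38 122] [ 554.6 -173.9   98. ] (37.0, 3.0) [[604.0, -172.0], [604.0, -180.0], [505.0, -176.0], [506.0, -168.0]]
[ 76  13   4  38 128] [ 552.7 -253.5   98. ] (37.0, 3.0) [[602.0, -252.0], [602.0, -260.0], [503.0, -255.0], [504.0, -247.0]]
[ 30  14   6  38 125] [ 552.9 -133.8   98. ] (4.027669906616211, 37.072200775146484) [[504.0, -125.0], [603.0, -132.0], [602.0, -143.0], [503.0, -136.0]]
[ 61  15   4  38 123] [ 548.3 -213.4   98. ] (37.0, 3.0) [[598.0, -212.0], [598.0, -220.0], [499.0, -215.0], [499.0, -207.0]]
```

View pics/tc.png

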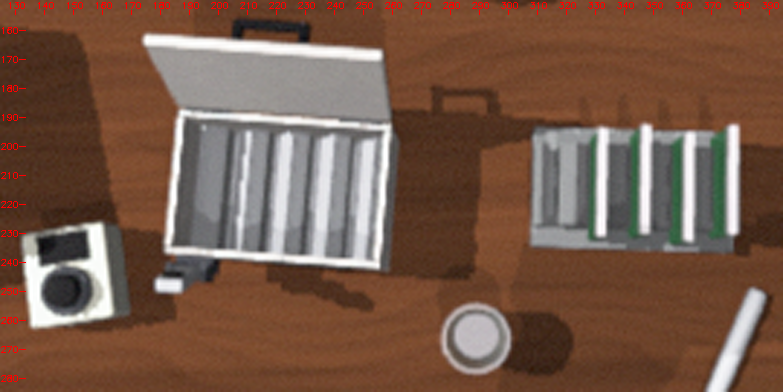

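View pics/sc.png

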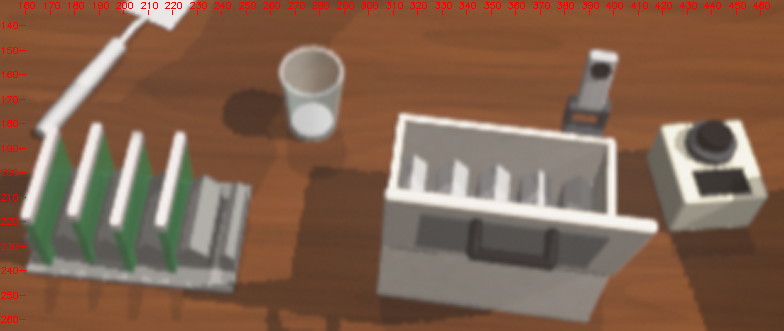

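The crops show the rim corners at about (187,188), (260,192), (258,243) and (182,238) in the top view. The four strips are evenly spaced and the slot nearest the dryer is empty.

```bash
python3 - <<'E'
from h import *
from scipy.optimize import least_squares
t=cv2.imread('pics/top0.png')[:,:,::-1].astype(int)
# strips: intensity weighted column centroid per row
for cx in(332,347,362,377):
    a=[]
    for y in range(187,218):
        w=np.clip(t[y,cx-5:cx+6].min(1)-120,0,None)
        if w.sum()>0: a.append([(w*np.arange(cx-5,cx+6)).sum()/w.sum(),y])
    w=onz('top',a,98); k=np.polyfit(w[:,0],w[:,1],1); print('strip',np.arctan(k[0]),np.polyval(k,552),len(a))
tp={(-66,-98):(257.8,243.1),(66,-98):(260.5,192.1),(66,98):(187.4,187.9),(-66,98):(181.9,237.9)}
sp={(-66,98,110):(401,187.1),(-66,-98,110):(314.1,176.9),(66,-98,0):(305.1,250.4),(66,98,0):(390,260.6)}
def W(p,q): 
    c,s=np.cos(p[2]),np.sin(p[2]); q=np.array(q,float); return np.c_[p[0]+c*q[:,0]-s*q[:,1],p[1]+s*q[:,0]+c*q[:,1],q[:,2]]
qt=[(*k,110) for k in tp]
rt=lambda p:(proj('top',W(p,qt))-list(tp.values())).ravel()
rs=lambda p:(proj('scene',W(p,list(sp)))-list(sp.values())).ravel()
for f in(rt,rs,lambda p:np.r_[rt(p),rs(p)]):
    r=least_squares(f,[540,130,0]);print('dryer',r.x,np.round(r.fun,1))
p=r.x
print('bays',np.round(W(p,[(0,y,96) for y in(-60,-20,20,60)]),1).tolist())
print('ridge px',np.round(proj('top',W(p,[(x,y,56) for y in(-40,0,40) for x in(-58,58)])),1).tolist())
print('console top',onz('top',[[147.8,248.8]],84),onz('scene',[[441,185]],84))
print('bottle',onz('scene',[[132,190]],5), 'cap',onz('top',[[437,241]],200),'beaker',onz('top',[[289,266]],85),'jar',onz('top',[[291,133]],85))
print('clamp tip',tri((396.5,152),(182,247.5)),'hinge',W(p,[(-82,70,130)]))
print('lid corner',tri((417,223),(175,164)),'lid edge mid R',tri((305,209),(256,168)))
E
```

```text
strip -0.06371114166804286 -132.69047775374088 25
strip -0.06662274020130832 -172.75170560267395 26
strip -0.06566510410815872 -212.81996836212411 23
strip -0.06658744802350264 -252.64191500388932 25
dryer [ 5.52155185e+02  1.59089518e+02 -8.73695359e-02] [-0.7 -0.6  0.1  0.5 -0.2  0.2  0.8 -0.2]
dryer [ 5.58319139e+02  1.67566704e+02 -8.60743419e-02] [ 0.7 -0.8 -0.8 -0.5 -0.6  0.1  0.7  1. ]
dryer [ 5.55472761e+02  1.64157928e+02 -8.81516014e-02] [-2.7 -1.8 -1.8 -0.6 -2.  -1.  -1.2 -1.4 -1.  -1.9 -2.2 -1.6 -2.1 -1.2
 -1.  -0.2]
bays [[550.2, 104.4, 96.0], [553.7, 144.2, 96.0], [557.2, 184.1, 96.0], [560.8, 223.9, 96.0]]
ridge px [[236.0, 237.5], [239.2, 195.9], [221.6, 236.6], [225.0, 195.0], [207.1, 235.7], [210.7, 194.1]]
console top [[468.62059558 363.0672274   84.        ]] [[473.57473726 368.64713714  84.        ]]
bottle [[ 472.44548126 -375.46085269    5.        ]] cap [[ 469.23000292 -368.21163757  200.        ]] beaker [[414.26312556 -14.68527935  85.        ]] jar [[777.17978825 -29.20211944  85.        ]]
clamp tip (array([468.42116758, 244.45634254, 186.38857703]), np.float64(1.546841632638064)) hinge [[479.95377751 241.10520249 130.        ]]
lid corner (array([666.05878201, 252.01412713, 227.76346137]), np.float64(3.205885433562)) lid edge mid R (array([650.2336686 ,  56.21840528, 232.35945174]), np.float64(2.1383052296718854))
```

>>> {"fn": "send_rows", "kwargs": {"moves": [{"hand": 1, "x": 0, "y": 0, "z": -5, "twist": 6}, {"hand": 0, "x": 3, "y": -2, "z": -9, "twist": 12}, {"hand": 0, "x": 7, "y": -5, "z": -9, "twist": 18}, {"hand": -0.4, "x": 11, "y": -8, "z": -9, "twist": 24.85}, {"hand": -0.4, "x": 15, "y": -11, "z": -9, "twist": 24.85}, {"hand": -0.4, "x": 19, "y": -14, "z": -9, "twist": 24.85}, {"hand": -0.4, "x": 23, "y": -17, "z": -9, "twist": 24.85}, {"hand": -0.4, "x": 27, "y": -20, "z": -9, "twist": 24.85}, {"hand": -0.4, "x": 31, "y": -23, "z": -9, "twist": 24.85}, {"hand": -0.4, "x": 35, "y": -26, "z": -9, "twist": 24.85}], "force": 40}}

```text
time_s: 1.1
position: [475.2, -261.2, 321.4]
eef_rot: [3.142, 0.0, -0.065]
ft_force: [1.1, -1.6, -0.7]
opening: 0.299
finger_force: 0.0
```

>>> {"fn": "send_rows", "kwargs": {"moves": [{"hand": -0.4, "x": 2, "y": -4, "z": 0, "twist": 0}, {"hand": -0.4, "x": 4.5, "y": -9, "z": 2, "twist": 0}, {"hand": -0.4, "x": 6.93, "y": -13.57, "z": 6, "twist": 0}, {"hand": -0.4, "x": 6.93, "y": -13.57, "z": 10, "twist": 0}, {"hand": -0.4, "x": 6.93, "y": -13.57, "z": 14.14, "twist": 0}, {"hand": -0.4, "x": 6.93, "y": -13.57, "z": 14.14, "twist": 0}]}}

```text
time_s: 1.7
position: [549.3, -130.9, 174.4]
eef_rot: [-3.14, 0.01, -0.063]
ft_force: [-0.8, -0.3, 0.1]
opening: 0.304
finger_force: 0.0
```

```bash
python3 - <<'E'
from h import *
s=viewer.get_image('scene');t=viewer.get_image('top')
cv2.imwrite('pics/s1.png',s[:,:,::-1]);cv2.imwrite('pics/t1.png',t[:,:,::-1])
o=bot.get_obs()['position'];print(o,[ (n,proj(n,o),proj(n,o-[0,0,25])) for n in P])
a=cv2.resize(s[100:260,150:310,::-1],None,fx=2.5,fy=2.5,interpolation=cv2.INTER_CUBIC)
b=cv2.resize(t[130:290,260:420,::-1],None,fx=2.5,fy=2.5,interpolation=cv2.INTER_CUBIC)
cv2.imwrite('pics/c1.png',np.hstack([a,b]))
E
```

```text
[ 552.40138003 -132.61178675  180.60319826] [('scene', array([[213.32173498, 178.03533495]]), array([[214.92365796, 185.14519313]])), ('top', array([[335.60200587, 209.50745852]]), array([[334.45396189, 210.53273875]]))]
```

View pics/c1.png

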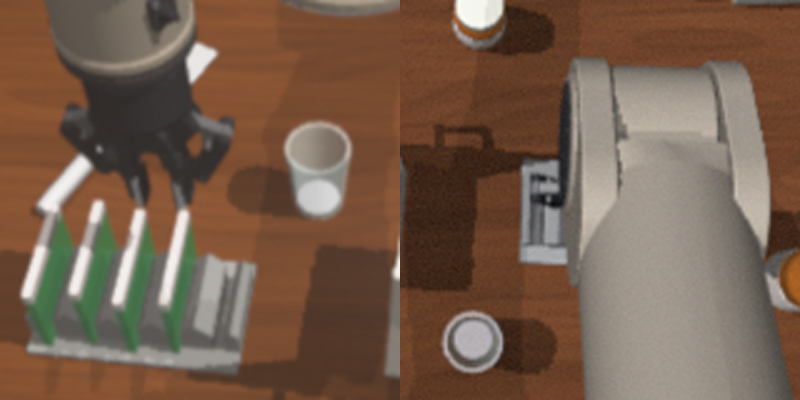

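The scene crop shows the finger tips at about pixel (214.6,182), and the reading predicts column 214.9, so the scene camera agrees with the arm. Next I measure the strips in that view.

```bash
python3 - <<'E'
from h import *
s=cv2.imread('pics/scene0.png')[:,:,::-1].astype(int)
m=(s.min(2)>165).astype('uint8');m[:,:155]=0;m[:,235:]=0;m[:175]=0;m[245:]=0
k,l,st,c=cv2.connectedComponentsWithStats(m)
for i in range(1,k):
    if st[i,4]>60:
        p=np.argwhere(l==i);ys=np.unique(p[:,0])
        # top-face: per row mid column
        w=onz('scene',[[p[p[:,0]==y,1].mean(),y] for y in ys],98)
        f=np.polyfit(w[:,0],w[:,1],1);print(st[i],'x range',w[0,0],w[-1,0],'ang',np.arctan(f[0]),'y@552',np.polyval(f,552),'width',np.median([(p[:,0]==y).sum() for y in ys]))
print(bot.get_obs()['position'])
E
```

```text
[159 175  20  44 230] x range 488.1606187756704 604.8763264423784 ang -0.03610738709916172 y@552 -249.48168211077137 width 5.0
[178 180  13  38 170] x range 500.56114394601923 600.0828846740727 ang -0.05010338222505228 y@552 -209.30585244357655 width 5.0
[195 184  13  38 176] x range 509.72843006723144 608.0244284442642 ang -0.05494392771809692 y@552 -169.5030816213923 width 5.0
[213 184  12  38 171] x range 507.58536574439734 605.748608583121 ang -0.0534609688966741 y@552 -129.6691350101001 width 5.0
[229 204   6  28  93] x range 560.2011345234766 628.1935872931253 ang 0.03159356753551471 y@552 -96.9492424735 width 3.0
[ 552.40138003 -132.61178675  180.60319826]
```

>>> {"fn": "send_rows", "kwargs": {"moves": [{"hand": -0.4, "x": 0, "y": 0, "z": 3, "twist": 0}, {"hand": -0.4, "x": 0, "y": 0, "z": 6, "twist": 0}, {"hand": -0.4, "x": 0, "y": 0, "z": 9, "twist": 0}, {"hand": -0.4, "x": 0, "y": 0, "z": 9, "twist": 0}, {"hand": -0.4, "x": 0, "y": 0, "z": 9, "twist": 0}, {"hand": -1, "x": 0, "y": 0, "z": 9, "twist": 0}, {"hand": -1, "x": 0, "y": 0, "z": 9, "twist": 0}, {"hand": -1, "x": 0, "y": 0, "z": 9, "twist": 0}, {"hand": -1, "x": 0, "y": 0, "z": 9, "twist": 0}], "force": 40}}

```text
time_s: 2.7
position: [554.2, -132.6, 92.7]
eef_rot: [3.141, -0.004, -0.065]
ft_force: [-2.4, 0.2, 11.7]
opening: 0.076
finger_force: 39.8
```

>>> {"fn": "send_rows", "kwargs": {"moves": [{"hand": -1, "x": 0, "y": 0, "z": 0, "twist": 0}, {"hand": -1, "x": 0, "y": 0, "z": -2, "twist": 0}, {"hand": -1, "x": 0, "y": 0, "z": -5, "twist": 0}, {"hand": -1, "x": 0, "y": 0, "z": -9, "twist": 0}, {"hand": -1, "x": 0, "y": 0, "z": -14, "twist": 0}, {"hand": -1, "x": 0, "y": 0, "z": -14, "twist": 0}, {"hand": -1, "x": 0, "y": 0, "z": -14, "twist": 0}]}}

```text
time_s: 3.4
position: [553.4, -132.5, 232.5]
eef_rot: [3.141, -0.004, -0.065]
ft_force: [0.3, -0.2, -0.9]
opening: 0.072
finger_force: 39.5
```

```bash
python3 - <<'E'
from h import *
s=viewer.get_image('scene');cv2.imwrite('pics/s2.png',s[90:300,140:440,::-1].repeat(2,0).repeat(2,1))
o=bot.get_obs();print(o['position'],o['eef_rot'],o['ft_force'],o['joint_velocities'].round(3))
E
```

```text
[ 552.58354301 -132.35039194  230.87645529] [ 3.14130475e+00 -1.39481449e-03 -6.50849339e-02] [ 0.52984041  0.0398982  -1.76710889] [-0.001  0.027  0.002  0.021  0.002 -0.003 -0.   ]
```

View pics/s2.png

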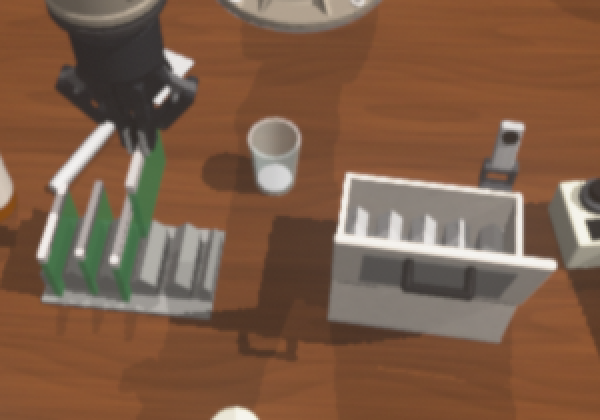

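The glass is held upright above the rack, with the strip's far end near scene pixel (207,195). I use it to calibrate the scene view.

```bash
python3 - <<'E'
from h import *
s=cv2.imread('pics/s2.png')[::2,::2,::-1].astype(int)
m=(s.min(2)>165).astype('uint8');m[:,:60]=0;m[:,85:]=0;m[:70]=0;m[108:]=0
k,l,st,c=cv2.connectedComponentsWithStats(m)
for i in range(1,k):
    if st[i,4]>10:
        p=np.argwhere(l==i);ys=np.unique(p[:,0])
        uv=[[p[p[:,0]==y,1].mean()+140,y+90] for y in ys]
        w=onz('scene',uv,239);print(st[i],w[[0,len(w)//2,-1]].round(1).tolist())
t=cv2.imread('pics/top0.png')[:,:,::-1].astype(int)
# top view rim: gray levels along scanlines (subpixel bright rim)
for y in(205,215,225):
    for a,b in((180,192),(252,264)):
        w=np.clip(t[y,a:b].min(1)-200,0,None);print('row',y,'col',(w*np.arange(a,b)).sum()/max(w.sum(),1),t[y,a:b].min(1))
for x in(195,222,250):
    w=t[232:250,x].min(1);print('col',x,w)
s=cv2.imread('pics/scene0.png')[:,:,::-1].astype(int)
for x in(330,357,385): print('scene col',x,s[174:192,x].min(1))
for y in(190,195): print('scene row',y,s[y,306:320].min(1),s[y,394:408].min(1))
E
```

```text
[63 76  8 17 79] [[567.1, -132.9, 239.0], [586.3, -131.9, 239.0], [605.1, -132.9, 239.0]]
row 205 col 185.47916666666666 [ 50  47  39  55 159 250 246 108  82  83  83  84]
row 205 col 256.1 [228 205 139 143 189 254 243 105  80  78  47  35]
row 215 col 184.4731182795699 [ 50  43  58 159 249 244 110  77  84  90  86  91]
row 215 col 255.72566371681415 [218 147 134 189 254 241 106  80  77  51  31  31]
row 225 col 183.45454545454547 [ 49  61 150 248 240 112  79  84  85  81  86  93]
row 225 col 255.49397590361446 [158 133 169 242 241 129  85  83  64  38  40  35]
col 195 [113 109 111 144 229 224 131  89  94  93  90  70  61  57  59  50  46  47]
col 222 [196 195 187 177 173 191 226 205 103  38  31  28  32  32  30  29  23  33]
col 250 [210 210 207 203 201 201 199 217 241 228 121  46  38  43  43  47  44  46]
scene col 330 [ 56  58  60  94 169 224 213 152 125 123 122 122 123 123 123 122 122 122]
scene col 357 [ 55  56  57  58  58  60  88 161 221 216 155 123 121 121 123 124 125 125]
scene col 385 [ 90  74  63  60  65  72  74  84  94 105 137 187 203 161 130 126 127 128]
scene row 190 [ 58  58  59  64 138 224 234 218 159 126 122 122 122 122] [126 125 123 134 187 228 228 153  75  59  57  57  58  59]
scene row 195 [ 57  58  59  99 179 230 230 173 128 125 126 129 155 200] [122 111  99 121 185 227 228 151  70  52  52  52  52  52]
```

```bash
python3 - <<'E'
from h import *
def rep(n,L,Rr,F,b):
    L,Rr,F=[onz(n,q,110)-b for q in(L,Rr,F)]
    a=[np.polyfit(q[:,0],q[:,1],1)[0] for q in(L,Rr)]; f=np.polyfit(F[:,1],F[:,0],1)[0]
    print(n,'yaw',np.arctan(a),-np.arctan(f))
    for yaw in(-.08,-.088):
        ex=np.array([np.cos(yaw),np.sin(yaw)]);ey=np.array([-ex[1],ex[0]])
        cy=((L[:,:2]@ey).mean()+(Rr[:,:2]@ey).mean())/2; cx=(F[:,:2]@ex).mean()+63
        print(yaw,cx*ex+cy*ey,'half',((L[:,:2]@ey).mean()-(Rr[:,:2]@ey).mean())/2)
rep('top',[[185.3,205],[184.3,215],[183.3,225]],[[256.9,205],[256.2,215],[255.4,225]],[[195,236.45],[222,238.4],[250,240.4]],np.array([0,0,0]))
rep('scene',[[399.4,190],[399.4,195]],[[312.2,190],[311.4,195]],[[330,179.3],[357,182.4],[385,185.8]],np.array([2.7,2.7,0]))
E
```

```text
top yaw [-0.09515561 -0.09025426] -0.09510139905974524
-0.08 [554.33843813 163.31317933] half 94.85251538440153
-0.088 [554.41990076 163.29139968] half 94.80735656544269
scene yaw [-0.09466351 -0.11426423] -0.0937116813373996
-0.08 [555.7565409  163.10885428] half 94.97042798594785
-0.088 [555.71263689 162.82927104] half 94.86481722172911
```

>>> {"fn": "send_rows", "kwargs": {"moves": [{"hand": -1, "x": -0.1, "y": -2, "z": -0.5, "twist": 0}, {"hand": -1, "x": -0.3, "y": -6, "z": -1, "twist": 0}, {"hand": -1, "x": -0.5, "y": -11, "z": -1, "twist": 1.6}, {"hand": -1, "x": -0.7, "y": -16, "z": -1, "twist": 1.6}, {"hand": -1, "x": -0.9, "y": -21, "z": -1, "twist": 1.6}, {"hand": -1, "x": -1.1, "y": -26, "z": -1, "twist": 1.6}, {"hand": -1, "x": -1.4, "y": -31, "z": -1, "twist": 1.6}, {"hand": -1, "x": -1.57, "y": -34, "z": -1, "twist": 1.6}, {"hand": -1, "x": -1.57, "y": -35.5, "z": -1, "twist": 1.6}, {"hand": -1, "x": -1.57, "y": -35.5, "z": -1, "twist": 1.6}]}}

```text
time_s: 4.45
position: [559.2, 225.0, 238.9]
eef_rot: [3.142, 0.002, -0.09]
ft_force: [-0.3, -0.6, -2.5]
opening: 0.073
finger_force: 39.5
```

>>> {"fn": "send_rows", "kwargs": {"moves": [{"hand": -1, "x": 0, "y": 0, "z": 0, "twist": 0}, {"hand": -1, "x": 0, "y": 0, "z": 0, "twist": 0}, {"hand": -1, "x": 0, "y": 0, "z": 0, "twist": 0}]}}

```text
time_s: 4.75
position: [560.3, 221.5, 240.0]
eef_rot: [3.141, -0.0, -0.095]
ft_force: [0.4, -0.3, -1.3]
opening: 0.08
finger_force: 39.5
```

>>> {"fn": "send_rows", "kwargs": {"moves": [{"hand": -1, "x": 0, "y": -0.12, "z": 3, "twist": 0}, {"hand": -1, "x": 0, "y": -0.12, "z": 6, "twist": 0}, {"hand": -1, "x": 0, "y": -0.12, "z": 8, "twist": 0}, {"hand": -1, "x": 0, "y": -0.12, "z": 9, "twist": 0}, {"hand": -1, "x": 0, "y": -0.12, "z": 9, "twist": 0}, {"hand": -1, "x": 0, "y": -0.12, "z": 9, "twist": 0}]}}

```text
time_s: 5.35
position: [560.6, 224.2, 151.0]
eef_rot: [-3.141, -0.001, -0.093]
ft_force: [0.1, 0.4, -1.1]
opening: 0.071
finger_force: 39.5
```

>>> {"fn": "send_rows", "kwargs": {"moves": [{"hand": -1, "x": 0, "y": 0.08, "z": 1, "twist": 0}, {"hand": -1, "x": 0, "y": 0.08, "z": 2, "twist": 0}, {"hand": -1, "x": 0, "y": 0.08, "z": 3, "twist": 0}, {"hand": -1, "x": 0, "y": 0.08, "z": 3.5, "twist": 0}, {"hand": -1, "x": 0, "y": 0.08, "z": 3.5, "twist": 0}, {"hand": -1, "x": 0, "y": 0.08, "z": 3.5, "twist": 0}]}}

```text
time_s: 5.95
position: [560.1, 223.6, 115.0]
eef_rot: [-3.142, 0.0, -0.093]
ft_force: [1.1, -0.1, -1.5]
opening: 0.076
finger_force: 39.5
```

>>> {"fn": "send_rows", "kwargs": {"moves": [{"hand": -1, "x": 0, "y": 0, "z": 1, "twist": 0}, {"hand": -1, "x": 0, "y": 0, "z": 1.8, "twist": 0}, {"hand": -1, "x": 0, "y": 0, "z": 2.3, "twist": 0}, {"hand": -1, "x": 0, "y": 0, "z": 2.5, "twist": 0}, {"hand": -1, "x": 0, "y": 0, "z": 2.5, "twist": 0}, {"hand": -1, "x": 0, "y": 0, "z": 2.5, "twist": 0}]}}

```text
time_s: 6.55
position: [559.8, 224.3, 90.8]
eef_rot: [-3.141, -0.0, -0.092]
ft_force: [-7.9, 0.1, 15.4]
opening: 0.074
finger_force: 41.6
```

>>> {"fn": "send_rows", "kwargs": {"moves": [{"hand": -0.5, "x": 0, "y": 0, "z": 0, "twist": 0}, {"hand": -0.5, "x": 0, "y": 0, "z": 0, "twist": 0}, {"hand": -0.5, "x": 0, "y": 0, "z": -0.5, "twist": 0}, {"hand": -0.5, "x": 0, "y": 0, "z": -4, "twist": 0}, {"hand": -0.4, "x": 0, "y": 0, "z": -8, "twist": 0}, {"hand": -0.4, "x": 0, "y": 0, "z": -12, "twist": 0}]}}

```text
time_s: 7.15
position: [559.8, 223.3, 211.5]
eef_rot: [3.142, 0.001, -0.093]
ft_force: [0.2, 0.5, 0.1]
opening: 0.3
finger_force: 0.0
```

>>> {"fn": "send_rows", "kwargs": {"moves": [{"hand": -0.4, "x": 0.2, "y": 3, "z": 0, "twist": 0}, {"hand": -0.4, "x": 0.6, "y": 8, "z": 0, "twist": -1.6}, {"hand": -0.4, "x": 1, "y": 13, "z": 0, "twist": -1.6}, {"hand": -0.4, "x": 1.4, "y": 18, "z": 0, "twist": -1.6}, {"hand": -0.4, "x": 1.8, "y": 23, "z": 0, "twist": -1.6}, {"hand": -0.4, "x": 2.2, "y": 28, "z": 0, "twist": -1.6}, {"hand": -0.4, "x": 2.6, "y": 33, "z": 0, "twist": -1.6}, {"hand": -0.4, "x": 3, "y": 37.5, "z": 0, "twist": -1.6}, {"hand": -0.4, "x": 3.1, "y": 39.5, "z": 2, "twist": -1.6}, {"hand": -0.4, "x": 3.1, "y": 39.5, "z": 5, "twist": -1.6}]}}

```text
time_s: 8.15
position: [554.7, -177.3, 161.0]
eef_rot: [3.14, -0.003, -0.07]
ft_force: [0.2, 1.0, -1.1]
opening: 0.303
finger_force: 0.0
```

>>> {"fn": "send_rows", "kwargs": {"moves": [{"hand": -0.4, "x": 0, "y": 0, "z": 1, "twist": 0}, {"hand": -0.4, "x": 0, "y": 0, "z": 1, "twist": 0}, {"hand": -0.4, "x": 0, "y": 0, "z": 1, "twist": 0}]}}

```text
time_s: 8.45
position: [554.9, -172.1, 151.0]
eef_rot: [-3.141, -0.001, -0.064]
ft_force: [0.8, 0.4, 1.1]
opening: 0.299
finger_force: 0.0
```

Good. Descend to TCP 91 and grip.

>>> {"fn": "send_rows", "kwargs": {"moves": [{"hand": -0.4, "x": 0, "y": 0.05, "z": 2.5, "twist": 0}, {"hand": -0.4, "x": 0, "y": 0.05, "z": 4.5, "twist": 0}, {"hand": -0.4, "x": 0, "y": 0.05, "z": 6, "twist": 0}, {"hand": -0.4, "x": 0, "y": 0.05, "z": 6, "twist": 0}, {"hand": -1, "x": 0, "y": 0.05, "z": 6, "twist": 0}, {"hand": -1, "x": 0, "y": 0.05, "z": 6, "twist": 0}, {"hand": -1, "x": 0, "y": 0.05, "z": 6, "twist": 0}, {"hand": -1, "x": 0, "y": 0.05, "z": 6, "twist": 0}]}}

```text
time_s: 9.25
position: [555.0, -173.4, 91.1]
eef_rot: [3.141, -0.002, -0.065]
ft_force: [0.7, 0.5, 7.3]
opening: 0.075
finger_force: 41.7
```

>>> {"fn": "send_rows", "kwargs": {"moves": [{"hand": -1, "x": 0, "y": 0, "z": -1, "twist": 0}, {"hand": -1, "x": 0, "y": 0, "z": -4, "twist": 0}, {"hand": -1, "x": 0, "y": 0, "z": -8, "twist": 0}, {"hand": -1, "x": 0, "y": 0, "z": -12, "twist": 0}, {"hand": -1, "x": 0, "y": 0, "z": -15, "twist": 0}, {"hand": -1, "x": 0, "y": 0, "z": -15, "twist": 0}, {"hand": -1, "x": 0, "y": 0, "z": -15, "twist": 0}]}}

```text
time_s: 9.95
position: [554.2, -173.3, 240.9]
eef_rot: [3.141, -0.001, -0.065]
ft_force: [-0.7, 0.1, -2.5]
opening: 0.076
finger_force: 40.6
```

>>> {"fn": "send_rows", "kwargs": {"moves": [{"hand": -1, "x": -0.1, "y": -2, "z": 0, "twist": 0}, {"hand": -1, "x": -0.4, "y": -6, "z": 0, "twist": 0}, {"hand": -1, "x": -0.7, "y": -11, "z": 0, "twist": 1.6}, {"hand": -1, "x": -1, "y": -16, "z": 0, "twist": 1.6}, {"hand": -1, "x": -1.3, "y": -21, "z": 0, "twist": 1.6}, {"hand": -1, "x": -1.6, "y": -26, "z": 0, "twist": 1.6}, {"hand": -1, "x": -1.9, "y": -31, "z": 0, "twist": 1.6}, {"hand": -1, "x": -2.07, "y": -34, "z": 0, "twist": 1.6}, {"hand": -1, "x": -2.07, "y": -35.57, "z": 0, "twist": 1.6}, {"hand": -1, "x": -2.07, "y": -35.57, "z": 0, "twist": 1.6}]}}

```text
time_s: 10.95
position: [555.9, 185.1, 238.9]
eef_rot: [-3.142, 0.002, -0.09]
ft_force: [-0.6, -0.5, -2.3]
opening: 0.077
finger_force: 40.6
```

>>> {"fn": "send_rows", "kwargs": {"moves": [{"hand": -1, "x": 0, "y": 0, "z": 2, "twist": 0}, {"hand": -1, "x": 0, "y": 0, "z": 5, "twist": 0}, {"hand": -1, "x": 0, "y": 0, "z": 8, "twist": 0}, {"hand": -1, "x": 0, "y": 0, "z": 9, "twist": 0}, {"hand": -1, "x": 0, "y": 0, "z": 9, "twist": 0}, {"hand": -1, "x": 0, "y": 0, "z": 9, "twist": 0}]}}

```text
time_s: 11.55
position: [557.2, 182.6, 151.0]
eef_rot: [-3.141, -0.001, -0.094]
ft_force: [0.5, -0.1, -0.9]
opening: 0.077
finger_force: 40.6
```

>>> {"fn": "send_rows", "kwargs": {"moves": [{"hand": -1, "x": 0, "y": 0, "z": 1, "twist": 0}, {"hand": -1, "x": 0, "y": 0, "z": 2, "twist": 0}, {"hand": -1, "x": 0, "y": 0, "z": 3, "twist": 0}, {"hand": -1, "x": 0, "y": 0, "z": 4, "twist": 0}, {"hand": -1, "x": 0, "y": 0, "z": 5, "twist": 0}, {"hand": -1, "x": 0, "y": 0, "z": 5.6, "twist": 0}, {"hand": -1, "x": 0, "y": 0, "z": 6.1, "twist": 0}, {"hand": -1, "x": 0, "y": 0, "z": 6.1, "twist": 0}, {"hand": -1, "x": 0, "y": 0, "z": 6.1, "twist": 0}]}}

```text
time_s: 12.45
position: [556.8, 183.2, 89.0]
eef_rot: [-3.141, -0.0, -0.093]
ft_force: [0.6, 0.2, -1.0]
opening: 0.074
finger_force: 41.4
```

>>> {"fn": "send_rows", "kwargs": {"moves": [{"hand": -1, "x": 0, "y": 0, "z": 0.1, "twist": 0}, {"hand": -1, "x": 0, "y": 0, "z": 0.2, "twist": 0}, {"hand": -1, "x": 0, "y": 0, "z": 0.2, "twist": 0}, {"hand": -0.5, "x": 0, "y": 0, "z": 0.2, "twist": 0}, {"hand": -0.5, "x": 0, "y": 0, "z": 0.2, "twist": 0}, {"hand": -0.5, "x": 0, "y": 0, "z": -0.5, "twist": 0}, {"hand": -0.5, "x": 0, "y": 0, "z": -4, "twist": 0}, {"hand": -0.4, "x": 0, "y": 0, "z": -8, "twist": 0}, {"hand": -0.4, "x": 0, "y": 0, "z": -12, "twist": 0}]}}

```text
time_s: 13.35
position: [556.4, 183.0, 210.7]
eef_rot: [-3.142, 0.001, -0.093]
ft_force: [0.1, -1.1, 0.2]
opening: 0.297
finger_force: 0.0
```

>>> {"fn": "send_rows", "kwargs": {"moves": [{"hand": -0.4, "x": 0.2, "y": 3, "z": 0, "twist": 0}, {"hand": -0.4, "x": 0.6, "y": 8, "z": 0, "twist": -1.6}, {"hand": -0.4, "x": 1, "y": 13, "z": 0, "twist": -1.6}, {"hand": -0.4, "x": 1.4, "y": 18, "z": 0, "twist": -1.6}, {"hand": -0.4, "x": 1.8, "y": 23, "z": 0, "twist": -1.6}, {"hand": -0.4, "x": 2.2, "y": 28, "z": 0, "twist": -1.6}, {"hand": -0.4, "x": 2.6, "y": 33, "z": 0, "twist": -1.6}, {"hand": -0.4, "x": 2.9, "y": 37.5, "z": 0, "twist": -1.6}, {"hand": -0.4, "x": 2.95, "y": 39.5, "z": 2, "twist": -1.6}, {"hand": -0.4, "x": 2.95, "y": 39.5, "z": 5, "twist": -1.6}]}}

```text
time_s: 14.35
position: [549.6, -217.6, 160.1]
eef_rot: [3.14, -0.003, -0.07]
ft_force: [0.5, 0.5, -0.1]
opening: 0.303
finger_force: 0.0
```

>>> {"fn": "send_rows", "kwargs": {"moves": [{"hand": -0.4, "x": 0, "y": 0, "z": 1, "twist": 0}, {"hand": -0.4, "x": 0, "y": 0, "z": 1, "twist": 0}, {"hand": -0.4, "x": 0, "y": 0, "z": 1, "twist": 0}, {"hand": -0.4, "x": 0, "y": 0, "z": 1, "twist": 0}]}}

```text
time_s: 14.75
position: [550.3, -212.6, 150.5]
eef_rot: [3.141, -0.002, -0.064]
ft_force: [-0.1, -0.6, 0.1]
opening: 0.3
finger_force: 0.0
```

>>> {"fn": "send_rows", "kwargs": {"moves": [{"hand": -0.4, "x": 0, "y": 0, "z": 2.5, "twist": 0}, {"hand": -0.4, "x": 0, "y": 0, "z": 4.5, "twist": 0}, {"hand": -0.4, "x": 0, "y": 0, "z": 6, "twist": 0}, {"hand": -0.4, "x": 0, "y": 0, "z": 6, "twist": 0}, {"hand": -1, "x": 0, "y": 0, "z": 6, "twist": 0}, {"hand": -1, "x": 0, "y": 0, "z": 6, "twist": 0}, {"hand": -1, "x": 0, "y": 0, "z": 6, "twist": 0}, {"hand": -1, "x": 0, "y": 0, "z": 6, "twist": 0}]}}

```text
time_s: 15.55
position: [550.1, -213.1, 90.0]
eef_rot: [3.141, -0.002, -0.065]
ft_force: [-0.3, 1.6, 6.6]
opening: 0.075
finger_force: 42.2
```

>>> {"fn": "send_rows", "kwargs": {"moves": [{"hand": -1, "x": 0, "y": 0, "z": -1, "twist": 0}, {"hand": -1, "x": 0, "y": 0, "z": -4, "twist": 0}, {"hand": -1, "x": 0, "y": 0, "z": -8, "twist": 0}, {"hand": -1, "x": 0, "y": 0, "z": -12, "twist": 0}, {"hand": -1, "x": 0, "y": 0, "z": -15, "twist": 0}, {"hand": -1, "x": 0, "y": 0, "z": -15, "twist": 0}, {"hand": -1, "x": 0, "y": 0, "z": -15, "twist": 0}]}}

```text
time_s: 16.25
position: [549.3, -213.1, 239.7]
eef_rot: [3.141, -0.001, -0.065]
ft_force: [0.5, -0.2, -3.2]
opening: 0.075
finger_force: 41.0
```

>>> {"fn": "send_rows", "kwargs": {"moves": [{"hand": -1, "x": -0.1, "y": -2, "z": 0, "twist": 0}, {"hand": -1, "x": -0.4, "y": -6, "z": 0, "twist": 0}, {"hand": -1, "x": -0.7, "y": -11, "z": 0, "twist": 1.6}, {"hand": -1, "x": -1, "y": -16, "z": 0, "twist": 1.6}, {"hand": -1, "x": -1.3, "y": -21, "z": 0, "twist": 1.6}, {"hand": -1, "x": -1.5, "y": -26, "z": 0, "twist": 1.6}, {"hand": -1, "x": -1.7, "y": -31, "z": 0, "twist": 1.6}, {"hand": -1, "x": -1.85, "y": -34, "z": 0, "twist": 1.6}, {"hand": -1, "x": -1.85, "y": -35.57, "z": 0, "twist": 1.6}, {"hand": -1, "x": -1.85, "y": -35.57, "z": 0, "twist": 1.6}]}}

```text
time_s: 17.25
position: [553.2, 145.2, 237.8]
eef_rot: [-3.141, 0.002, -0.09]
ft_force: [-0.3, -0.6, -1.5]
opening: 0.076
finger_force: 41.0
```

>>> {"fn": "send_rows", "kwargs": {"moves": [{"hand": -1, "x": 0, "y": 0, "z": 2, "twist": 0}, {"hand": -1, "x": 0, "y": 0, "z": 5, "twist": 0}, {"hand": -1, "x": 0, "y": 0, "z": 8, "twist": 0}, {"hand": -1, "x": 0, "y": 0, "z": 9, "twist": 0}, {"hand": -1, "x": 0, "y": 0, "z": 9, "twist": 0}, {"hand": -1, "x": 0, "y": 0, "z": 9, "twist": 0}]}}

```text
time_s: 17.85
position: [554.6, 142.7, 149.9]
eef_rot: [-3.141, -0.001, -0.094]
ft_force: [0.1, -0.3, -1.6]
opening: 0.078
finger_force: 41.0
```

>>> {"fn": "send_rows", "kwargs": {"moves": [{"hand": -1, "x": 0, "y": 0, "z": 1, "twist": 0}, {"hand": -1, "x": 0, "y": 0, "z": 2, "twist": 0}, {"hand": -1, "x": 0, "y": 0, "z": 3, "twist": 0}, {"hand": -1, "x": 0, "y": 0, "z": 4, "twist": 0}, {"hand": -1, "x": 0, "y": 0, "z": 5, "twist": 0}, {"hand": -1, "x": 0, "y": 0, "z": 5.6, "twist": 0}, {"hand": -1, "x": 0, "y": 0, "z": 6.1, "twist": 0}, {"hand": -1, "x": 0, "y": 0, "z": 6.3, "twist": 0}, {"hand": -1, "x": 0, "y": 0, "z": 6.3, "twist": 0}]}}

```text
time_s: 18.75
position: [554.4, 144.3, 87.6]
eef_rot: [-3.141, -0.001, -0.092]
ft_force: [-10.0, 0.2, 26.5]
opening: 0.082
finger_force: 45.1
```

>>> {"fn": "send_rows", "kwargs": {"moves": [{"hand": -0.5, "x": 0, "y": 0, "z": 0, "twist": 0}, {"hand": -0.5, "x": 0, "y": 0, "z": 0, "twist": 0}, {"hand": -0.5, "x": 0, "y": 0, "z": -0.5, "twist": 0}, {"hand": -0.5, "x": 0, "y": 0, "z": -4, "twist": 0}, {"hand": -0.4, "x": 0, "y": 0, "z": -8, "twist": 0}, {"hand": -0.4, "x": 0, "y": 0, "z": -12, "twist": 0}]}}

```text
time_s: 19.35
position: [553.7, 143.1, 207.5]
eef_rot: [-3.141, 0.001, -0.093]
ft_force: [0.2, -0.3, -0.0]
opening: 0.298
finger_force: 0.0
```

>>> {"fn": "send_rows", "kwargs": {"moves": [{"hand": -0.4, "x": 0.2, "y": 3, "z": 0, "twist": 0}, {"hand": -0.4, "x": 0.7, "y": 8, "z": 0, "twist": -1.6}, {"hand": -0.4, "x": 1.2, "y": 13, "z": 0, "twist": -1.6}, {"hand": -0.4, "x": 1.7, "y": 18, "z": 0, "twist": -1.6}, {"hand": -0.4, "x": 2.2, "y": 23, "z": 0, "twist": -1.6}, {"hand": -0.4, "x": 2.7, "y": 28, "z": 0, "twist": -1.6}, {"hand": -0.4, "x": 3.2, "y": 33, "z": 0, "twist": -1.6}, {"hand": -0.4, "x": 3.6, "y": 37.5, "z": 0, "twist": -1.6}, {"hand": -0.4, "x": 3.6, "y": 39.5, "z": 2, "twist": -1.6}, {"hand": -0.4, "x": 3.6, "y": 39.5, "z": 5, "twist": -1.6}]}}

```text
time_s: 20.35
position: [553.3, -258.2, 157.0]
eef_rot: [3.139, -0.003, -0.07]
ft_force: [0.4, 0.7, -0.7]
opening: 0.298
finger_force: 0.0
```

>>> {"fn": "send_rows", "kwargs": {"moves": [{"hand": -0.4, "x": 0, "y": 0, "z": 0.6, "twist": 0}, {"hand": -0.4, "x": 0, "y": 0, "z": 0.6, "twist": 0}, {"hand": -0.4, "x": 0, "y": 0, "z": 0.6, "twist": 0}, {"hand": -0.4, "x": 0, "y": 0, "z": 0.6, "twist": 0}]}}

```text
time_s: 20.75
position: [554.1, -253.1, 151.5]
eef_rot: [3.141, -0.002, -0.064]
ft_force: [-0.1, -0.2, 0.8]
opening: 0.298
finger_force: 0.0
```

>>> {"fn": "send_rows", "kwargs": {"moves": [{"hand": -0.4, "x": 0, "y": 0, "z": 2.5, "twist": 0}, {"hand": -0.4, "x": 0, "y": 0, "z": 4.5, "twist": 0}, {"hand": -0.4, "x": 0, "y": 0, "z": 6.1, "twist": 0}, {"hand": -0.4, "x": 0, "y": 0, "z": 6.1, "twist": 0}, {"hand": -1, "x": 0, "y": 0, "z": 6.1, "twist": 0}, {"hand": -1, "x": 0, "y": 0, "z": 6.1, "twist": 0}, {"hand": -1, "x": 0, "y": 0, "z": 6.1, "twist": 0}, {"hand": -1, "x": 0, "y": 0, "z": 6.1, "twist": 0}]}}

```text
time_s: 21.55
position: [553.9, -253.6, 90.0]
eef_rot: [3.141, -0.002, -0.065]
ft_force: [0.1, -0.1, 7.3]
opening: 0.075
finger_force: 42.3
```

>>> {"fn": "send_rows", "kwargs": {"moves": [{"hand": -1, "x": 0, "y": 0, "z": -1, "twist": 0}, {"hand": -1, "x": 0, "y": 0, "z": -4, "twist": 0}, {"hand": -1, "x": 0, "y": 0, "z": -8, "twist": 0}, {"hand": -1, "x": 0, "y": 0, "z": -12, "twist": 0}, {"hand": -1, "x": 0, "y": 0, "z": -15, "twist": 0}, {"hand": -1, "x": 0, "y": 0, "z": -15, "twist": 0}, {"hand": -1, "x": 0, "y": 0, "z": -15, "twist": 0}]}}

```text
time_s: 22.25
position: [553.2, -253.6, 239.9]
eef_rot: [3.141, -0.001, -0.065]
ft_force: [-1.1, 0.1, -2.1]
opening: 0.08
finger_force: 41.4
```

>>> {"fn": "send_rows", "kwargs": {"moves": [{"hand": -1, "x": -0.1, "y": -2, "z": 0, "twist": 0}, {"hand": -1, "x": -0.4, "y": -6, "z": 0, "twist": 0}, {"hand": -1, "x": -0.8, "y": -11, "z": 0, "twist": 1.6}, {"hand": -1, "x": -1.2, "y": -16, "z": 0, "twist": 1.6}, {"hand": -1, "x": -1.6, "y": -21, "z": 0, "twist": 1.6}, {"hand": -1, "x": -2, "y": -26, "z": 0, "twist": 1.6}, {"hand": -1, "x": -2.4, "y": -31, "z": 0, "twist": 1.6}, {"hand": -1, "x": -2.6, "y": -34, "z": 0, "twist": 1.6}, {"hand": -1, "x": -2.7, "y": -35.6, "z": 0, "twist": 1.6}, {"hand": -1, "x": -2.7, "y": -35.6, "z": 0, "twist": 1.6}]}}

```text
time_s: 23.25
position: [548.4, 106.3, 237.9]
eef_rot: [-3.141, 0.002, -0.089]
ft_force: [-0.6, 0.5, -0.9]
opening: 0.079
finger_force: 41.4
```

>>> {"fn": "send_rows", "kwargs": {"moves": [{"hand": -1, "x": 0, "y": 0, "z": 2, "twist": 0}, {"hand": -1, "x": 0, "y": 0, "z": 5, "twist": 0}, {"hand": -1, "x": 0, "y": 0, "z": 8, "twist": 0}, {"hand": -1, "x": 0, "y": 0, "z": 9, "twist": 0}, {"hand": -1, "x": 0, "y": 0, "z": 9, "twist": 0}, {"hand": -1, "x": 0, "y": 0, "z": 9, "twist": 0}]}}

```text
time_s: 23.85
position: [549.8, 103.4, 149.8]
eef_rot: [-3.141, -0.0, -0.093]
ft_force: [-0.2, -0.2, -0.8]
opening: 0.076
finger_force: 41.3
```

>>> {"fn": "send_rows", "kwargs": {"moves": [{"hand": -1, "x": 0, "y": 0, "z": 1, "twist": 0}, {"hand": -1, "x": 0, "y": 0, "z": 2, "twist": 0}, {"hand": -1, "x": 0, "y": 0, "z": 3, "twist": 0}, {"hand": -1, "x": 0, "y": 0, "z": 4, "twist": 0}, {"hand": -1, "x": 0, "y": 0, "z": 5, "twist": 0}, {"hand": -1, "x": 0, "y": 0, "z": 5.6, "twist": 0}, {"hand": -1, "x": 0, "y": 0, "z": 6.1, "twist": 0}, {"hand": -1, "x": 0, "y": 0, "z": 6.25, "twist": 0}, {"hand": -1, "x": 0, "y": 0, "z": 6.25, "twist": 0}]}}

```text
time_s: 24.75
position: [549.6, 104.2, 87.6]
eef_rot: [-3.141, -0.001, -0.092]
ft_force: [-7.3, -1.1, 19.0]
opening: 0.078
finger_force: 44.5
```

>>> {"fn": "send_rows", "kwargs": {"moves": [{"hand": -0.5, "x": 0, "y": 0, "z": 0, "twist": 0}, {"hand": -0.5, "x": 0, "y": 0, "z": 0, "twist": 0}, {"hand": -0.5, "x": 0, "y": 0, "z": -0.5, "twist": 0}, {"hand": -0.5, "x": 0, "y": 0, "z": -4, "twist": 0}, {"hand": -0.5, "x": 0, "y": 0, "z": -8, "twist": 0}, {"hand": -1, "x": 0, "y": 0, "z": -12, "twist": 0}, {"hand": -1, "x": -3, "y": 4, "z": -16, "twist": 0}, {"hand": -1, "x": -6, "y": 8, "z": -20, "twist": 0}, {"hand": -1, "x": -6, "y": 12, "z": -24, "twist": 0}, {"hand": -1, "x": -6, "y": 16, "z": -24, "twist": 0}]}}

```text
time_s: 25.75
position: [477.3, -34.4, 324.4]
eef_rot: [-3.141, -0.004, -0.09]
ft_force: [1.1, -0.3, -0.7]
opening: 0.001
finger_force: 0.0
```

```bash
python3 - <<'E'
from h import *
s=viewer.get_image('scene');t=viewer.get_image('top')
a=cv2.resize(s[100:260,270:480,::-1],None,fx=1.9,fy=1.9,interpolation=cv2.INTER_CUBIC)
b=cv2.resize(t[140:300,120:330,::-1],None,fx=1.9,fy=1.9,interpolation=cv2.INTER_CUBIC)
cv2.imwrite('pics/c3.png',np.hstack([a,b]))
cv2.imwrite('pics/s3.png',s[:,:,::-1]);cv2.imwrite('pics/t3.png',t[:,:,::-1])
E
```

```text
(no output)
```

View pics/c3.png

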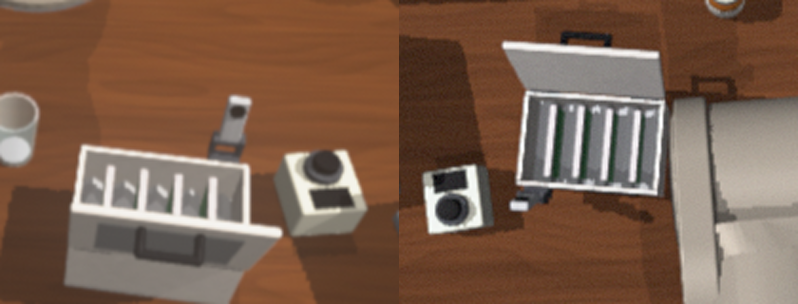

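The pictures show all four glasses down in the bays (strips at top-crop x=551, 579, 608, 637). The lid and clamp are still open, and the console is at (452,207) in the same crop. Next I move behind the lid, beside its handle.

>>> {"fn": "send_rows", "kwargs": {"moves": [{"hand": -1, "x": 4, "y": -2, "z": 0, "twist": 0}, {"hand": -1, "x": 8, "y": -4, "z": 0, "twist": 0}, {"hand": -1, "x": 12, "y": -6, "z": 0, "twist": 0}, {"hand": -1, "x": 16, "y": -8, "z": 0, "twist": 0}, {"hand": -1, "x": 19, "y": -11, "z": 0, "twist": 0}, {"hand": -1, "x": 21, "y": -14, "z": 0, "twist": 0}, {"hand": -1, "x": 21, "y": -16, "z": 0, "twist": 0}, {"hand": -1, "x": 21, "y": -16, "z": 0, "twist": 0}, {"hand": -1, "x": 21, "y": -16, "z": 0, "twist": 0}]}}

```text
time_s: 26.75
position: [701.1, 105.3, 320.8]
eef_rot: [3.141, 0.0, -0.092]
ft_force: [-0.4, -1.1, 0.2]
opening: 0.0
finger_force: 0.0
```

>>> {"fn": "send_rows", "kwargs": {"moves": [{"hand": -1, "x": 0, "y": 1.5, "z": 2, "twist": 0}, {"hand": -1, "x": 0, "y": 1.5, "z": 5, "twist": 0}, {"hand": -1, "x": 0, "y": 1.5, "z": 8.6, "twist": 0}, {"hand": -1, "x": 0, "y": 1.5, "z": 8.6, "twist": 0}, {"hand": -1, "x": -1.5, "y": 1.5, "z": 8.6, "twist": 0}, {"hand": -1, "x": -3, "y": 1.5, "z": 8.6, "twist": 0}, {"hand": -1, "x": -4, "y": 1.5, "z": 8.6, "twist": 0}, {"hand": -1, "x": -5, "y": 1.5, "z": 8.6, "twist": 0}, {"hand": -1, "x": -6, "y": 1.5, "z": 8.6, "twist": 0}, {"hand": -1, "x": -6, "y": 1.5, "z": 8.6, "twist": 0}]}}

```text
time_s: 27.75
position: [642.9, 95.1, 240.6]
eef_rot: [-3.141, -0.01, -0.094]
ft_force: [2.6, -3.9, 28.8]
opening: 0.004
finger_force: 14.6
```

```bash
python3 - <<'E'
from h import *
s=viewer.get_image('scene')
cv2.imwrite('pics/c4.png',cv2.resize(s[80:300,250:480,::-1],None,fx=2.6,fy=2.6,interpolation=cv2.INTER_CUBIC))
o=bot.get_obs();print(o['position'],o['ft_force'],o['moment'])
E
```

```text
[643.23806966  95.08280741 240.53138886] [ 2.79053484 -3.94046024 28.89922857] [-0.89353301 -0.47747192  0.02475635]
```

View pics/c4.png

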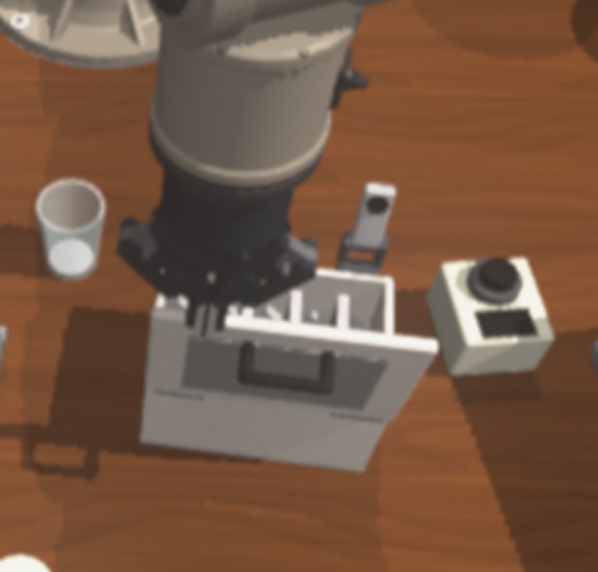

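```bash
python3 - <<'E'
from h import *
c=np.array([555,163.1]);ex=np.array([.9957,-.0929]);ey=np.array([.0929,.9957])
def W(x,y,z): return np.r_[c+x*ex+y*ey,z]
b=np.array([2.7,2.7,0])
for th in(1.4,1.5,1.6,1.7,1.8,1.9,2.0):
    for t in(10,):
        x,z=66-132*np.cos(th)+t*np.sin(th),110+132*np.sin(th)+t*np.cos(th)
        print(th,round(x,1),round(z,1),[ (proj('scene',W(x,y,z)+b).round(1)[0].tolist()) for y in(98,-98)])
print('tip',proj('scene',bot.get_obs()['position']-[0,0,25]+b))
E
```

```text
1.4 53.4 241.8 [[418.7, 197.2], [310.3, 184.3]]
1.5 66.6 242.4 [[419.0, 203.1], [309.5, 189.9]]
1.6 79.9 241.7 [[419.1, 209.5], [308.7, 196.1]]
1.7 92.9 239.6 [[419.0, 216.4], [307.8, 202.6]]
1.8 105.7 236.3 [[418.7, 223.6], [306.9, 209.6]]
1.9 118.1 231.7 [[418.1, 231.0], [305.9, 216.8]]
2.0 130.0 225.9 [[417.4, 238.6], [305.0, 224.1]]
tip [[327.86040097 212.96901403]]
```

The picture shows the lid turning upright with the finger on its edge: the corner moved from row 223 to about 213, so the lid is near 1.65 rad. The upward force means the edge is under a finger ledge, so I raise the tool and then follow the arc.

>>> {"fn": "send_rows", "kwargs": {"moves": [{"hand": -1, "x": 0.3, "y": 0, "z": -1, "twist": 0}, {"hand": -1, "x": 0.3, "y": 0, "z": -2, "twist": 0}, {"hand": -1, "x": 0, "y": 0, "z": -2, "twist": 0}, {"hand": -1, "x": -1, "y": 0, "z": -1.9, "twist": 0}, {"hand": -1, "x": -2, "y": 0, "z": -1.8, "twist": 0}, {"hand": -1, "x": -3, "y": 0, "z": -1.5, "twist": 0}, {"hand": -1, "x": -4, "y": 0, "z": -1.3, "twist": 0}, {"hand": -1, "x": -5, "y": 0, "z": -1.1, "twist": 0}, {"hand": -1, "x": -5, "y": 0, "z": -1.1, "twist": 0}]}}

```text
time_s: 28.7
position: [589.2, 100.6, 245.7]
eef_rot: [3.141, 0.001, -0.092]
ft_force: [-0.1, 0.0, 0.4]
opening: 0.006
finger_force: 0.0
```

```bash
python3 - <<'E'
from h import *
s=viewer.get_image('scene')
cv2.imwrite('pics/c5.png',cv2.resize(s[80:300,250:480,::-1],None,fx=2.6,fy=2.6,interpolation=cv2.INTER_CUBIC))
E
```

```text
(no output)
```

View pics/c5.png

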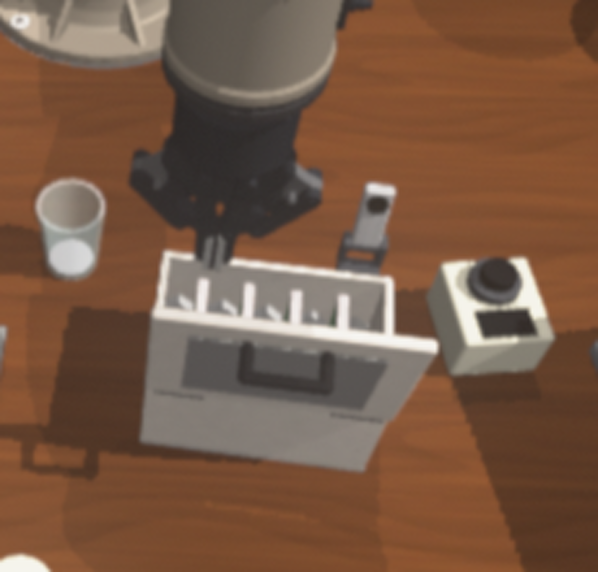

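The lid is upright at about 1.65 rad but the finger slipped over its edge; the tips now show at crop (213,267). I check how far they really reach below the TCP.

```bash
python3 - <<'E'
from h import *
o=bot.get_obs()['position'];b=np.array([2.7,2.7,0])
print(o,[proj('scene',o+b-[0,0,k]).round(1).tolist() for k in(0,10,25)], 'seen',(250+213/2.6-.3,80+267/2.6-.3))
c=np.array([555,163.1]);ex=np.array([.9957,-.0929]);ey=np.array([.0929,.9957])
for y in(98,-60):
  for th in(1.55,1.6,1.65,1.7):
    for t in(0,10):
      x,z=66-132*np.cos(th)+t*np.sin(th),110+132*np.sin(th)+t*np.cos(th); print(y,th,t,round(x),round(z),proj('scene',np.r_[c+x*ex+y*ey,z]+b).round(1))
E
```

```text
[590.09772859 100.48787453 245.96124048] [[[332.2, 179.9]], [[331.7, 183.1]], [[330.9, 187.8]]] seen (331.6230769230769, 182.39230769230767)
98 1.55 0 63 242 [[418.9 201.7]]
98 1.55 10 73 242 [[419.1 206.3]]
98 1.6 0 70 242 [[419.  204.8]]
98 1.6 10 80 242 [[419.1 209.5]]
98 1.65 0 76 242 [[419.  207.9]]
98 1.65 10 86 241 [[419.1 212.9]]
98 1.7 0 83 241 [[419.  211.3]]
98 1.7 10 93 240 [[419.  216.4]]
-60 1.55 0 63 242 [[330.4 191. ]]
-60 1.55 10 73 242 [[330.  195.5]]
-60 1.6 0 70 242 [[330.1 194. ]]
-60 1.6 10 80 242 [[329.6 198.6]]
-60 1.65 0 76 242 [[329.8 197.1]]
-60 1.65 10 86 241 [[329.3 201.9]]
-60 1.7 0 83 241 [[329.5 200.3]]
-60 1.7 10 93 240 [[328.9 205.2]]
```

>>> {"fn": "send_rows", "kwargs": {"moves": [{"hand": -1, "x": 0, "y": 0, "z": -5, "twist": 0}, {"hand": -1, "x": 4, "y": 0, "z": -6, "twist": 0}, {"hand": -1, "x": 8, "y": 0, "z": -6, "twist": 0}, {"hand": -1, "x": 10, "y": 0, "z": -6, "twist": 0}, {"hand": -1, "x": 10, "y": 0, "z": -3, "twist": 0}, {"hand": -1, "x": 10, "y": 0, "z": 1, "twist": 0}, {"hand": -1, "x": 10, "y": 0, "z": 3.3, "twist": 0}, {"hand": -1, "x": 10, "y": 0, "z": 3.3, "twist": 0}, {"hand": -1, "x": 10, "y": 0, "z": 3.3, "twist": 0}]}}

```text
time_s: 29.65
position: [690.7, 91.2, 213.5]
eef_rot: [-3.141, -0.0, -0.093]
ft_force: [0.2, 0.4, 0.2]
opening: -0.001
finger_force: 0.0
```

>>> {"fn": "send_rows", "kwargs": {"moves": [{"hand": -1, "x": -1.5, "y": 0, "z": 0, "twist": 0}, {"hand": -1, "x": -3, "y": 0, "z": 0, "twist": 0}, {"hand": -1, "x": -4, "y": 0, "z": 0, "twist": 0}, {"hand": -1, "x": -5, "y": 0, "z": 0, "twist": 0}, {"hand": -1, "x": -6, "y": 0, "z": 0, "twist": 0}, {"hand": -1, "x": -6, "y": 0, "z": 0, "twist": 0}, {"hand": -1, "x": -6, "y": 0, "z": 0, "twist": 0}]}}

```text
time_s: 30.35
position: [630.4, 96.6, 213.0]
eef_rot: [3.142, 0.0, -0.093]
ft_force: [-0.2, -0.6, -0.5]
opening: -0.001
finger_force: 0.0
```

>>> {"fn": "send_rows", "kwargs": {"moves": [{"hand": -1, "x": -1, "y": 0, "z": 0, "twist": 0}, {"hand": -1, "x": -2, "y": 0, "z": 0, "twist": 0}, {"hand": -1, "x": -3, "y": 0, "z": 0, "twist": 0}, {"hand": -1, "x": -4, "y": 0, "z": 0, "twist": 0}]}}

```text
time_s: 30.75
position: [589.6, 100.6, 212.8]
eef_rot: [-3.142, 0.0, -0.093]
ft_force: [2.6, 0.7, -1.3]
opening: -0.002
finger_force: 0.9
```

```bash
python3 - <<'E'
from h import *
s=viewer.get_image('scene')
cv2.imwrite('pics/c6.png',cv2.resize(s[80:300,250:480,::-1],None,fx=2.6,fy=2.6,interpolation=cv2.INTER_CUBIC))
o=bot.get_obs();print(o['position'],o['ft_force'])
E
```

```text
[588.26880149 100.81539284 212.86280121] [0.28949958 0.47613969 0.2654135 ]
```

View pics/c6.png

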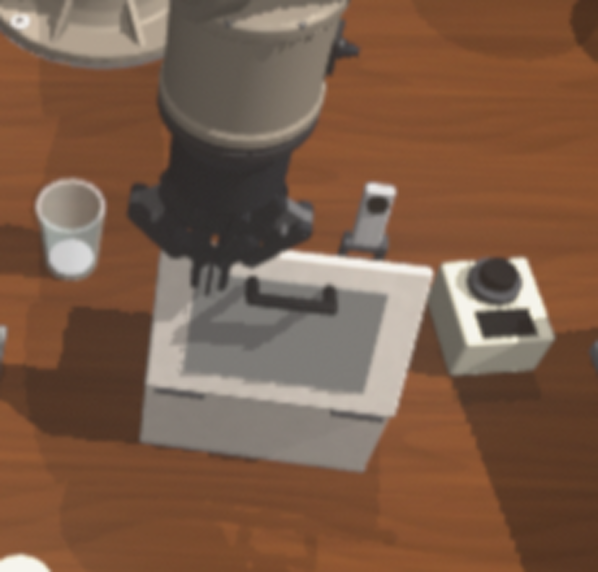

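The lid is tipping over towards shut at about 1.1 rad with the finger against it, clear of the handle. I continue the arc downwards.

>>> {"fn": "send_rows", "kwargs": {"moves": [{"hand": -1, "x": -1, "y": 0, "z": 0.3, "twist": 0}, {"hand": -1, "x": -2.5, "y": 0, "z": 0.8, "twist": 0}, {"hand": -1, "x": -4, "y": 0, "z": 1.8, "twist": 0}, {"hand": -1, "x": -5.5, "y": 0, "z": 3, "twist": 0}, {"hand": -1, "x": -7, "y": 0, "z": 4.5, "twist": 0}, {"hand": -1, "x": -8, "y": 0, "z": 6, "twist": 0}, {"hand": -1, "x": -8, "y": 0, "z": 6, "twist": 0}]}}

```text
time_s: 31.5
position: [508.5, 107.7, 151.3]
eef_rot: [3.14, 0.003, -0.092]
ft_force: [0.4, 0.1, 0.6]
opening: -0.001
finger_force: 0.0
```

>>> {"fn": "send_rows", "kwargs": {"moves": [{"hand": -1, "x": 0, "y": 0, "z": 0.5, "twist": 0}, {"hand": -1, "x": 0, "y": 0, "z": 1, "twist": 0}, {"hand": -1, "x": 0, "y": 0, "z": 1, "twist": 0}]}}

```text
time_s: 31.8
position: [511.2, 107.8, 142.5]
eef_rot: [-3.141, 0.0, -0.093]
ft_force: [-0.0, 0.6, -0.2]
opening: -0.002
finger_force: 0.0
```

>>> {"fn": "send_rows", "kwargs": {"moves": [{"hand": -1, "x": 0, "y": 0, "z": 0.5, "twist": 0}, {"hand": -1, "x": 0, "y": 0, "z": 0.9, "twist": 0}, {"hand": -1, "x": 0, "y": 0, "z": 0.9, "twist": 0}]}}

```text
time_s: 32.1
position: [510.7, 107.8, 133.3]
eef_rot: [3.141, 0.001, -0.093]
ft_force: [-0.2, -0.6, 0.8]
opening: -0.0
finger_force: 0.0
```

```bash
python3 - <<'E'
from h import *
s=viewer.get_image('scene');t=viewer.get_image('top')
a=cv2.resize(s[100:270,270:470,::-1],None,fx=2,fy=2,interpolation=cv2.INTER_CUBIC)
b=cv2.resize(t[130:300,130:330,::-1],None,fx=2,fy=2,interpolation=cv2.INTER_CUBIC)
cv2.imwrite('pics/c7.png',np.hstack([a,b]))
o=bot.get_obs();print(o['position'],o['ft_force'])
E
```

```text
[510.91350175 107.8545864  133.74585796] [ 0.42728261 -0.38344793 -0.05831481]
```

View pics/c7.png

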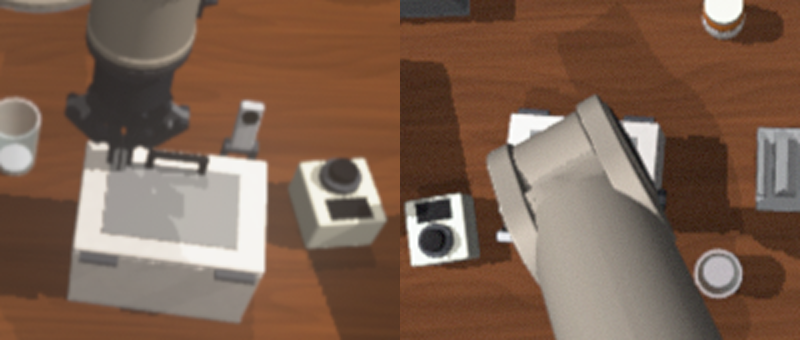

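The lid is nearly or fully shut and the finger is just above it. I press further until the force shows contact.

>>> {"fn": "send_rows", "kwargs": {"moves": [{"hand": -1, "x": 0, "y": 0, "z": 0.4, "twist": 0}, {"hand": -1, "x": 0, "y": 0, "z": 0.8, "twist": 0}, {"hand": -1, "x": 0, "y": 0, "z": 0.8, "twist": 0}]}}

```text
time_s: 32.5
position: [510.7, 107.8, 125.3]
eef_rot: [3.141, 0.001, -0.093]
ft_force: [-0.5, 0.2, 0.1]
opening: 0.001
finger_force: 0.0
```

>>> {"fn": "send_rows", "kwargs": {"moves": [{"hand": -1, "x": 0, "y": 0, "z": 0.3, "twist": 0}, {"hand": -1, "x": 0, "y": 0, "z": 0.6, "twist": 0}, {"hand": -1, "x": 0, "y": 0, "z": 0.6, "twist": 0}]}}

```text
time_s: 32.8
position: [511.0, 107.9, 120.5]
eef_rot: [3.141, -0.0, -0.093]
ft_force: [-5.9, -1.6, 15.4]
opening: 0.002
finger_force: 7.9
```

>>> {"fn": "send_rows", "kwargs": {"moves": [{"hand": -1, "x": 0, "y": 0, "z": 0, "twist": 0}, {"hand": -1, "x": 0, "y": 0, "z": -4, "twist": 0}, {"hand": -1, "x": 0, "y": 0, "z": -8.5, "twist": 0}, {"hand": -1, "x": -3, "y": -1, "z": -12, "twist": 0}, {"hand": -1, "x": -7, "y": -3, "z": -14, "twist": 0}, {"hand": -1, "x": -9.6, "y": -6, "z": -14, "twist": 0}, {"hand": -1, "x": -9.6, "y": -10, "z": -14, "twist": 0}, {"hand": -1, "x": -9.6, "y": -13.1, "z": -14, "twist": 0}, {"hand": -1, "x": -9.6, "y": -13.1, "z": -14, "twist": 0}, {"hand": -1, "x": -9.6, "y": -13.1, "z": -14, "twist": 0}]}}

```text
time_s: 33.8
position: [427.3, 247.5, 259.5]
eef_rot: [3.141, 0.001, -0.092]
ft_force: [0.0, -1.1, 0.1]
opening: 0.001
finger_force: 0.0
```

>>> {"fn": "send_rows", "kwargs": {"moves": [{"hand": -1, "x": 0, "y": 0, "z": 3, "twist": 0}, {"hand": -1, "x": 0, "y": 0, "z": 6, "twist": 0}, {"hand": -1, "x": 0, "y": 0, "z": 8.8, "twist": 0}, {"hand": -1, "x": 0, "y": 0, "z": 8.8, "twist": 0}, {"hand": -1, "x": 0, "y": 0, "z": 8.8, "twist": 0}]}}

```text
time_s: 34.3
position: [427.7, 246.6, 172.3]
eef_rot: [3.141, 0.001, -0.094]
ft_force: [0.2, -0.5, -0.0]
opening: 0.003
finger_force: 0.0
```

>>> {"fn": "send_rows", "kwargs": {"moves": [{"hand": -1, "x": 1.5, "y": 0, "z": 0, "twist": 0}, {"hand": -1, "x": 2.5, "y": 0, "z": 0, "twist": 0}, {"hand": -1, "x": 3.5, "y": 0, "z": 0, "twist": 0}, {"hand": -1, "x": 4.5, "y": 0, "z": 0, "twist": 0}, {"hand": -1, "x": 5.5, "y": 0, "z": 0.1, "twist": 0}, {"hand": -1, "x": 6.5, "y": 0, "z": 0.3, "twist": 0}, {"hand": -1, "x": 7.5, "y": 0, "z": 0.6, "twist": 0}, {"hand": -1, "x": 7.5, "y": 0, "z": 0.6, "twist": 0}]}}

```text
time_s: 35.1
position: [503.5, 239.8, 165.2]
eef_rot: [-3.142, 0.0, -0.094]
ft_force: [0.5, -1.1, 0.2]
opening: 0.002
finger_force: 0.0
```

>>> {"fn": "send_rows", "kwargs": {"moves": [{"hand": -1, "x": 0.7, "y": 0, "z": 0.5, "twist": 0}, {"hand": -1, "x": 1.4, "y": 0, "z": 1.2, "twist": 0}, {"hand": -1, "x": 1.9, "y": 0, "z": 1.9, "twist": 0}, {"hand": -1, "x": 2.3, "y": 0, "z": 2.5, "twist": 0}, {"hand": -1, "x": 2.3, "y": 0, "z": 2.9, "twist": 0}, {"hand": -1, "x": 2.3, "y": 0, "z": 2.9, "twist": 0}]}}

```text
time_s: 35.7
position: [525.5, 238.0, 136.5]
eef_rot: [-3.141, -0.0, -0.093]
ft_force: [-0.5, 0.0, -0.2]
opening: 0.001
finger_force: 0.0
```

```bash
python3 - <<'E'
from h import *
s=viewer.get_image('scene');t=viewer.get_image('top')
a=cv2.resize(s[100:270,270:470,::-1],None,fx=2,fy=2,interpolation=cv2.INTER_CUBIC)
b=cv2.resize(t[130:300,130:330,::-1],None,fx=2,fy=2,interpolation=cv2.INTER_CUBIC)
cv2.imwrite('pics/c8.png',np.hstack([a,b]))
E
```

View pics/c8.png

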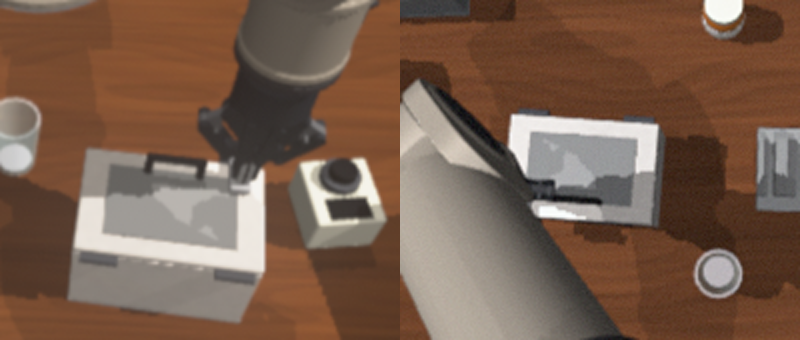

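The clamp appears folded over the lid under the fingertips, at about (240,185) in the left crop. I press until there is force.

>>> {"fn": "send_rows", "kwargs": {"moves": [{"hand": -1, "x": 0, "y": 0, "z": 0.3, "twist": 0}, {"hand": -1, "x": 0, "y": 0, "z": 0.5, "twist": 0}, {"hand": -1, "x": 0, "y": 0, "z": 0.5, "twist": 0}]}}

```text
time_s: 36.1
position: [525.4, 238.5, 135.4]
eef_rot: [3.141, -0.002, -0.093]
ft_force: [-19.9, -11.2, 57.5]
opening: -0.001
finger_force: 29.0
```

>>> {"fn": "send_rows", "kwargs": {"moves": [{"hand": -1, "x": 0, "y": 0, "z": -0.5, "twist": 0}, {"hand": -1, "x": 0, "y": 0, "z": -4, "twist": 0}, {"hand": -1, "x": 0, "y": 0, "z": -8, "twist": 0}, {"hand": -1, "x": 0, "y": 0, "z": -12, "twist": 0}, {"hand": -1, "x": 0, "y": 5, "z": -12, "twist": 0}, {"hand": -1, "x": 0, "y": 10, "z": -12, "twist": 0}, {"hand": -1, "x": 0, "y": 15, "z": -12, "twist": 0}, {"hand": -1, "x": 0, "y": 20, "z": -12, "twist": 0}, {"hand": -1, "x": 0, "y": 24, "z": -12, "twist": 0}, {"hand": -1, "x": 0, "y": 24, "z": -12, "twist": 0}]}}

```text
time_s: 37.1
position: [502.0, -6.6, 251.7]
eef_rot: [3.14, 0.0, -0.1]
ft_force: [-0.7, 0.5, 0.3]
opening: 0.004
finger_force: 0.0
```

```bash
python3 - <<'E'
from h import *
s=viewer.get_image('scene');t=viewer.get_image('top')
a=cv2.resize(s[130:270,290:490,::-1],None,fx=2,fy=2,interpolation=cv2.INTER_CUBIC)
b=cv2.resize(t[160:300,110:310,::-1],None,fx=2,fy=2,interpolation=cv2.INTER_CUBIC)
cv2.imwrite('pics/c9.png',np.hstack([a,b]))
for n,im,(x0,x1,y0,y1),bb in(('scene',s,(420,470,165,230),[2.7,2.7,0]),('top',t,(130,172,225,268),[0,0,0])):
    m=(im[y0:y1,x0:x1].max(2)<60).astype('uint8')
    k,l,st,c=cv2.connectedComponentsWithStats(m)
    for i in range(1,k):
        if st[i,4]>40: print(n,st[i],c[i]+[x0,y0],onz(n,c[i]+[x0,y0],82)-bb)
o=bot.get_obs();print(o['position'],o['ft_force'])
E
```

```text
top [  8   5  17  11 143] [146.05594406 234.90909091] [[506.07328834 369.05815078  82.        ]]
top [ 11  20  13  11 121] [146.72727273 249.91735537] [[465.72754374 366.62376943  82.        ]]
[502.68170833  -1.64794264 251.92792511] [-0.14901089  0.18581869 -0.00437324]
```

View pics/c9.png

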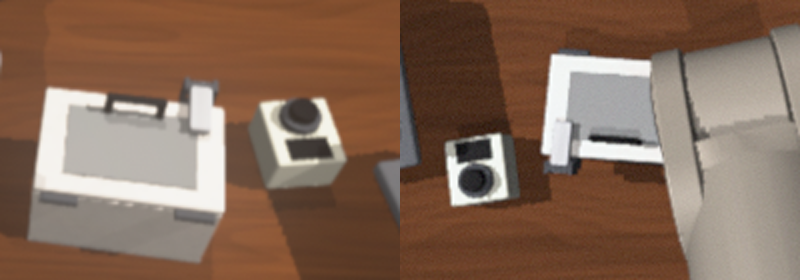

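The lid is shut with the clamp down over it, at (200,105) in the left crop. The button is near (301,112) in the left crop and (476,181) in the right one, and I refine its position now.

```bash
python3 - <<'E'
from h import *
s=viewer.get_image('scene');t=viewer.get_image('top')
for n,im,(x0,x1,y0,y1),bb in(('scene',s,(422,460,172,199),[2.7,2.7,0]),('top',t,(132,165,240,263),[0,0,0])):
    for th,z in((75,82),(130,68)):
        m=(im[y0:y1,x0:x1].max(2)<th).astype('uint8')
        cs,_=cv2.findContours(m,cv2.RETR_EXTERNAL,cv2.CHAIN_APPROX_NONE)
        c=max(cs,key=cv2.contourArea); e=cv2.fitEllipse(c);p=np.array(e[0])+[x0,y0]
        print(n,th,p.round(1),np.round(e[1],1),(onz(n,p,z)-bb).round(1))
print(bot.get_obs()['position'])
E
```

```text
scene 75 [440.7 185.6] [11.2 14.1] [[471.1 365.8  82. ]]
scene 130 [440.4 182. ] [25.  37.5] [[450.3 372.5  68. ]]
top 75 [147.8 249.6] [11.9 15.8] [[466.6 363.7  82. ]]
top 130 [147.2 248.8] [16.4 19.6] [[468.8 370.4  68. ]]
[5.02889841e+02 8.40455597e-02 2.51891112e+02]
```

>>> {"fn": "send_rows", "kwargs": {"moves": [{"hand": -1, "x": -0.5, "y": -3, "z": 0, "twist": 0}, {"hand": -1, "x": -1.3, "y": -8, "z": 0, "twist": 0}, {"hand": -1, "x": -2.2, "y": -13, "z": 0, "twist": 0}, {"hand": -1, "x": -3.1, "y": -18, "z": 0, "twist": 0}, {"hand": -1, "x": -4, "y": -23, "z": 0, "twist": 0}, {"hand": -1, "x": -5, "y": -28, "z": 0, "twist": 0}, {"hand": -1, "x": -6, "y": -32, "z": 0, "twist": 0}, {"hand": -1, "x": -6.7, "y": -35, "z": 2, "twist": 0}, {"hand": -1, "x": -6.7, "y": -36, "z": 5, "twist": 0}, {"hand": -1, "x": -6.7, "y": -36, "z": 8, "twist": 0}]}}

```text
time_s: 38.3
position: [467.8, 367.7, 170.9]
eef_rot: [-3.14, 0.0, -0.088]
ft_force: [1.3, -0.4, 0.4]
opening: -0.001
finger_force: 0.0
```

>>> {"fn": "send_rows", "kwargs": {"moves": [{"hand": -1, "x": 0, "y": 0, "z": 2, "twist": 0}, {"hand": -1, "x": 0, "y": 0, "z": 4, "twist": 0}, {"hand": -1, "x": 0, "y": 0, "z": 5, "twist": 0}, {"hand": -1, "x": 0, "y": 0, "z": 5, "twist": 0}, {"hand": -1, "x": 0, "y": 0, "z": 5, "twist": 0}]}}

```text
time_s: 38.8
position: [469.4, 364.7, 122.6]
eef_rot: [-3.141, -0.0, -0.092]
ft_force: [-0.2, 0.3, -0.1]
opening: 0.002
finger_force: 0.0
```

```bash
python3 - <<'E'
from h import *
s=viewer.get_image('scene')
cv2.imwrite('pics/c10.png',cv2.resize(s[130:260,380:500,::-1],None,fx=4,fy=4,interpolation=cv2.INTER_CUBIC))
E
```

```text
(no output)
```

View pics/c10.png

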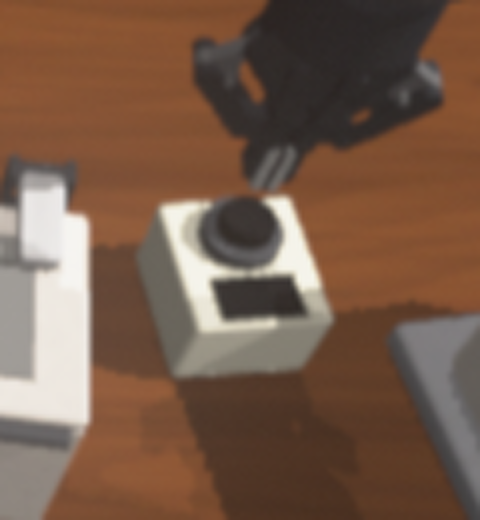

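The fingertip at (268,180) is about 40 mm above the button cap at (247,222), and lowering it lands on the cap. I descend.

>>> {"fn": "send_rows", "kwargs": {"moves": [{"hand": -1, "x": 0, "y": 0, "z": 1.5, "twist": 0}, {"hand": -1, "x": 0, "y": 0, "z": 3, "twist": 0}, {"hand": -1, "x": 0, "y": 0, "z": 3.6, "twist": 0}, {"hand": -1, "x": 0, "y": 0, "z": 4.0, "twist": 0}, {"hand": -1, "x": 0, "y": 0, "z": 4.3, "twist": 0}, {"hand": -1, "x": 0, "y": 0, "z": 4.3, "twist": 0}]}}

```text
time_s: 39.45
position: [469.4, 363.7, 78.7]
eef_rot: [3.141, 0.0, -0.093]
ft_force: [-2.4, -1.5, 3.2]
opening: -0.001
finger_force: 1.8
```

Contact is made and the spring is pushing back. Now I press to the stop.

>>> {"fn": "send_rows", "kwargs": {"moves": [{"hand": -1, "x": 0, "y": 0, "z": 0.2, "twist": 0}, {"hand": -1, "x": 0, "y": 0, "z": 0.4, "twist": 0}, {"hand": -1, "x": 0, "y": 0, "z": 0.5, "twist": 0}, {"hand": -1, "x": 0, "y": 0, "z": 0.5, "twist": 0}]}}

```text
time_s: 39.85
position: [469.8, 364.1, 75.7]
eef_rot: [-3.141, -0.001, -0.093]
ft_force: [-8.7, -8.8, 32.8]
opening: 0.001
finger_force: 15.8
```

>>> {"fn": "send_rows", "kwargs": {"moves": [{"hand": -1, "x": 0, "y": 0, "z": 0, "twist": 0}, {"hand": -1, "x": 0, "y": 0, "z": -1, "twist": 0}, {"hand": -1, "x": 0, "y": 0, "z": -5, "twist": 0}, {"hand": -1, "x": 0, "y": 0, "z": -10, "twist": 0}, {"hand": -1, "x": 0, "y": 0, "z": -14, "twist": 0}, {"hand": -1, "x": 0, "y": 0, "z": -14, "twist": 0}, {"hand": -1, "x": 0, "y": 0, "z": -14, "twist": 0}]}}

```text
time_s: 40.55
position: [470.0, 364.1, 214.9]
eef_rot: [-3.14, -0.002, -0.093]
ft_force: [0.6, -0.0, -1.2]
opening: 0.003
finger_force: 0.0
```

```bash
python3 - <<'E'
from h import *
s=viewer.get_image('scene')
cv2.imwrite('pics/c11.png',s[90:290,280:500,::-1].repeat(2,0).repeat(2,1))
E
```

```text
(no output)
```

View pics/c11.png

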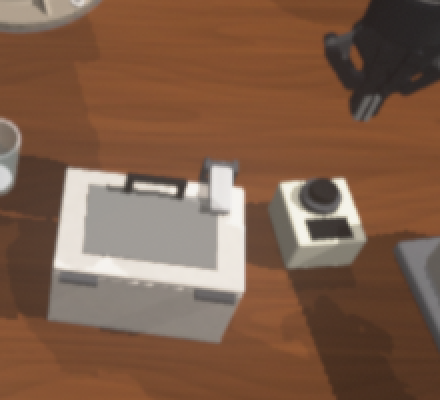

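The lid is shut, the clamp is down at (220,185) and the button is up at (320,192).

```bash
python3 -c "
from workcell import bot
print(bot.job_done())"
```

```text
the job is handed in; nothing more can be done
None
```

I handed the job in at about 41 s with all four glasses in the dryer bays, the lid shut, the clamp down and the start button pressed to its stop and back up; the hand-in returned no verdict.

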